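Feed a sample canister through the rocker tray

TASK

Take the longer of the two aluminium canisters from its cradle, reach in under the overhanging beam head and set it gently in the pocket of the pivoting tray, on the trough side of the tray's ridge, keeping hold of it until you feel or see the tray give a little. Then let go and draw back, so that the canister's own weight tips the tray and it rolls down into the trough. Leave the short canister, the motor, the jar and the screwdriver where they are.

Things in the scene. Friction and masses are not known exactly. Their poses are not given: they have to be found in the camera images.
- long_canister: the canister to feed: plain aluminium cylinder, 44 mm diameter, 94 mm long, about 0.4 kg (0.34 to 0.5). Origin at its centre, x along its axis (both ends alike; it may be rolled any way about x). At the start it lies level in a cradle, its centre 62 mm above the bench, its axis within about 25 degrees of straight ahead of the robot
- short_canister: bystander: the same cylinder but only 64 mm long, level in the other cradle. Origin at its centre, x along its axis
- cradle_a: fixed cradle of the long canister: black foot 100 x 60 x 10 mm carrying two V supports 44 mm apart along x; they touch the canister from below only and are 47 mm wide, their tops 11 mm or more below its axis, so its sides are free. Origin under the centre of the foot, x along the canister's axis
- cradle_b: fixed cradle of the short canister, same make
- station: fixed rocker station on a black base plate 10 mm thick. Origin on the bench below the middle of the tray's pivot axis; x along that axis, away from the robot, y towards the trough. The aluminium tray, pivoted between two posts, spans x = -62 to 62, y = -85 to 95 mm; end walls 10 mm high, 116 mm apart inside, at both x ends. Its floor has a 6 mm high ridge along x at y = 17 to 23 mm
- near_post (a point): foot of the robot-side post (station x = -74 mm, 10 mm above the bench). The posts are clamped at a new height at each start, which is NOT measured: the tray's floor at the pivot is anywhere from 70 to 95 mm above the bench. Find it by touch or by eye. On the robot's side the tray's end wall and the post's cheek stand at most 17 mm above that floor
- head_edge (a point): middle of the robot-side lower edge (station x = -24 mm) of the fixed aluminium beam head, a 70 x 100 x 45 mm (x, y, z) block over the pocket, 212 mm above the bench, reaching from here away from the robot; a pipe carries it from a post at station x = 24, y = -118 mm. An upright hand hits it: come from the robot's side leaning back about 40 degrees, fingers pointing down and away
- pocket_mark (a point): point on the base plate (10 mm above the bench) below where the canister's centre belongs: station x = 0, y = 38 mm, axis along station x, beyond the ridge. Pick it up with the lean needed here, so that it lies level, some 25 mm to the robot's side of its middle. At rest the trough side is 4 degrees up: it rests against the ridge. Behind the ridge it does not tip the tray
- tray (a joint): angle of the tray (rad): 0 at rest on its back stop, growing as the trough side goes down, 0.42 fully tipped. A counterweight holds it at 0: about 2 N down at the pocket starts it moving and it gives on with little more force. Pushing it over (past 0.33) with the canister still gripped is wrong; let the weight do it. Swings back to 0 when empty
- catch (a point): centre of a canister lying at rest in the trough: a fixed V trough along station x, 130 mm long, bottom line at station y = 150 mm. Axes as the station's
- motor: bystander: loose black stepper motor, 75 x 56 x 56 mm, shaft to its -x; origin under its centre
- jar: bystander: loose white jar, 60 mm diameter, 75 mm tall, origin under its centre
- driver: bystander: loose screwdriver lying on the bench, 170 mm long, along its x
Mind the look-alikes: they are no part of the job. Leave any purple look-alike of the long_canister alone.

How it is judged:
By the outcome, as a careful person would: the job done as asked, in the order asked, and still so for the second after the job is handed in, with the robot touching nothing.
It also fails if it takes over 58 s, if anything falls off the work surface, if the arm or the gripper's body presses on something with over 40 N, if the wrist force passes 120 N, or if a joint passes its speed limit or range.

ROBOT

A 6-joint arm with a two-finger parallel gripper is mounted at the origin on the work surface. World frame = base frame: x ahead of the robot, y to its left, z up, the work surface at z = 0. Lengths are in mm, angles in rad, forces in N, time in s.
With the tool pointing down it reaches from about 275 to 1000 mm from the base axis. Payload 8.4 kg.
Tool frame: the origin (TCP) lies at the centre of the arm's flange, where the gripper is bolted on; the fingertips stand r.tip_extent ahead of it and the grasp point (between the pads) lies 155 mm ahead of it (r.tip_extent is the distance from the TCP to the fingertips, in mm); z points along the fingers, y is the direction in which the jaws open and shut (so a half turn about z gives the same grasp; the last joint's range is limited). The gripper opens to 85 mm and grips with 20 to 120 N. Pads are 22 mm wide; open, the fingers measure 114 mm over their backs; the gripper's body (76 mm by 85 mm) begins 54 mm behind the grasp point. The pads swing forward as they close: fully open they stand 13 mm farther back than shut.
Start: joints at [-1.193, 0.353, 1.633, -0, 1.155, -0.002], TCP at [231.708, -580.466, 404.681] pointing down, gripper open.
Joint ranges: [-2.63, 2.63], [-0.92, 2.1], [0.06, 2.66], [-1.3, 4.44], [0, 2.69], [-3.02, 3.02]. Speed limits (rad/s): [2.22, 2.22, 2.79, 3.14, 3.14, 3.14].

INTERFACE

Orientations are given as [roll, pitch, yaw] about the fixed x, y, z axes, in that order (R = Rz(yaw) Ry(pitch) Rx(roll)).
In Python, from rig import sense, grab_frame, job, r gives the robot as it stands. The module is installed in compiled form; this text tells all that it offers.
- The arm moves only by the shell command python3 -m creep 'ROWS' [FORCE]. ROWS is JSON, a list of rows, each a list of 7 numbers: the turn, a rotation vector about the tool's x, y, z in rad, then the shift along the tool's x, y, z in mm, then the closure, from 0 (fully open) to 1 (shut). In form: [[wx, wy, wz, dx, dy, dz, fingers], ...]. A call has 1 to 10 rows; each row shifts and turns the pose as measured when the row begins, along the tool's axes as they then stand; what a row does not reach is not made up. A row lasts 1/12 s, in which the tool goes at most 41.7 mm and 7.16 degrees, less where a joint would pass 70% of its speed; a pose out of reach is approached as far as the arm can. A call with a gripper value outside its range is refused whole. The fingers move at their own pace and stop on an object; FORCE is the grip in N (left out, the last holds). Time passes only in rows, so rows that do not move let the fingers close. It gives the time, the measured TCP pose, the force and the opening at its end, in the units of the state.
- sense(): the state, without advancing time (a new reading comes with each control period).
- grab_frame(name): name is "scene" or "side" or "wrist"; returns a dict with "color" (400x640x3 uint8, red, green, blue), "mtx" (3x3 intrinsics, pixels), "T" (4x4, takes a point from camera to world coordinates). Camera axes: x right, y down, z forward; pixel columns grow to the right and rows downward; lengths in mm; the calibration is good to about 2 mm. A picture is of the moment at which its call begins. There is no depth.
- job.sign_off(): hands the job in, once; it reports no verdict.
The state is a dict: "clock": time; "qpos": joint angles; "qvel": joint speeds; "joint_efforts": joint torques, N m; "eef_pos": TCP position; "tcp_rot": TCP orientation; "contact_force": force on the tool from outside, world axes, zero at the start; "wrist_torque": the same for the moment, N m; "opening": opening from 0.0 (shut) to 1.0 (fully open).
Only numpy, scipy, OpenCV 4.12 (cv2) and the standard library are available. Lean on these libraries where they do the work, as an engineer would, in place of code of your own. Each camera call takes 0.05 s, during which the arm holds its last target.

## Working session

There is one attempt and no reset: what is moved stays moved. The work goes in short steps, Python scripts to look and compute and a shell command to move; the robot and the scene stay as the last step left them, time stands still between calls to the robot, and variables do not carry over. Pictures are saved under pics/ and viewed, and the job is handed in when it is done.

```bash
mkdir -p pics
python3 - <<'E'
from rig import sense, grab_frame, job, r
import cv2,numpy as np
s=sense();print(s);print(r.tip_extent)
for n in("scene","side","wrist"):
    f=grab_frame(n);cv2.imwrite(f"pics/{n}0.png",f["color"][:,:,::-1]);np.savez(f"pics/{n}0.npz",**f)
    print(n,f["mtx"].round(1).tolist(),f["T"].round(3).tolist())
E
```

```text
{'clock': 0.0, 'qpos': array([-1.19337892e+00,  3.53661338e-01,  1.63413590e+00,  2.53298617e-06,
        1.15518452e+00, -2.37108510e-03]), 'qvel': array([-0.00124112, -0.00099047,  0.00079844,  0.00011692, -0.00039054,
       -0.00056676]), 'joint_efforts': array([ 4.27058894e-04, -6.05247688e+01, -3.42073238e+01,  1.33699050e-04,
        9.36909928e-03,  7.74082878e-06]), 'eef_pos': array([ 231.6342134 , -580.24199111,  403.95251551]), 'tcp_rot': array([-3.14020356e+00, -5.60959331e-06,  3.79787462e-01]), 'contact_force': array([-0.03310237,  1.24613237, -0.63251481]), 'wrist_torque': array([-0.00870314, -0.02187819,  0.03169425]), 'opening': 1.0008743757242184}
173.4
scene [[366.3, 0.0, 318.8], [0.0, 366.3, 200.2], [0.0, 0.0, 1.0]] [[0.629, 0.671, -0.392, 938.679], [0.777, -0.54, 0.323, -230.565], [0.005, -0.508, -0.862, 951.529], [0.0, 0.0, 0.0, 1.0]]
side [[425.8, 0.0, 320.9], [0.0, 425.8, 194.7], [0.0, 0.0, 1.0]] [[-0.942, -0.263, 0.206, 312.818], [-0.334, 0.72, -0.608, 812.842], [0.011, -0.642, -0.767, 1080.797], [0.0, 0.0, 0.0, 1.0]]
wrist [[318.6, 0.0, 319.1], [0.0, 318.6, 195.5], [0.0, 0.0, 1.0]] [[0.371, -0.889, -0.268, 300.281], [-0.929, -0.355, -0.107, -553.508], [-0.0, 0.289, -0.957, 373.74], [0.0, 0.0, 0.0, 1.0]]
```

View pics/scene0.png

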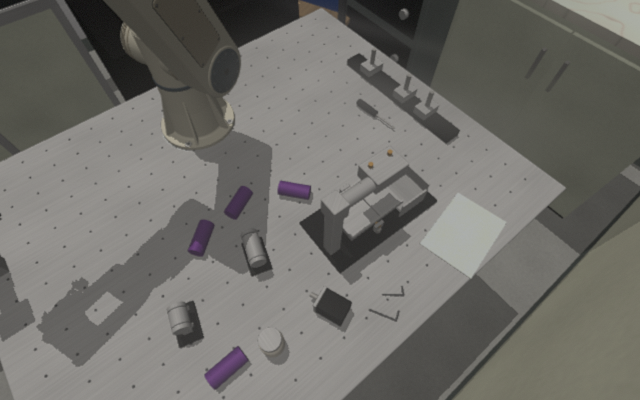

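View pics/side0.png

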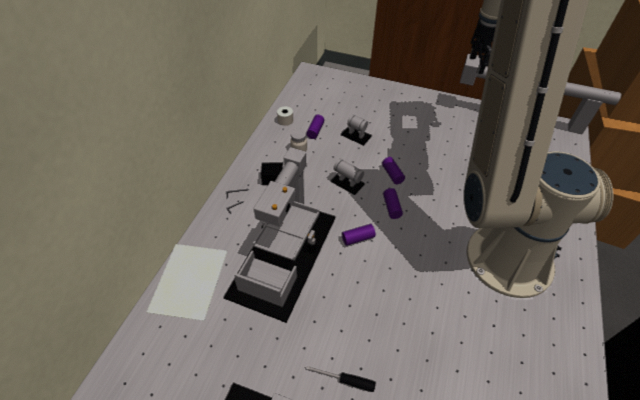

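View pics/wrist0.png

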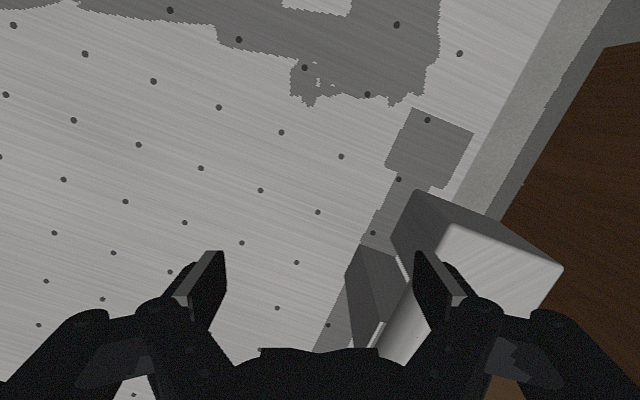

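Run:
```python
import cv2,numpy as np
a=cv2.imread("pics/scene0.png");b=cv2.imread("pics/side0.png")
c=cv2.resize(a[215:355,150:290],(560,560),interpolation=cv2.INTER_CUBIC);cv2.imwrite("pics/c1.png",c)
c=cv2.resize(b[100:200,310:410],(560,560),interpolation=cv2.INTER_CUBIC);cv2.imwrite("pics/c2.png",c)
c=cv2.resize(a[150:280,295:445],(780,676),interpolation=cv2.INTER_CUBIC)[:600];cv2.imwrite("pics/c3.png",c)
c=cv2.resize(b[140:325,220:345],None,fx=3.2,fy=3.2,interpolation=cv2.INTER_CUBIC)[:600];cv2.imwrite("pics/c4.png",c)
```

```text
(no output)
```

View pics/c1.png

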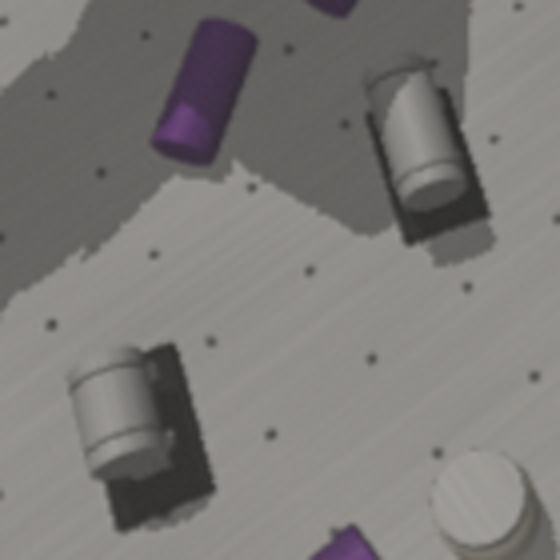

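View pics/c2.png

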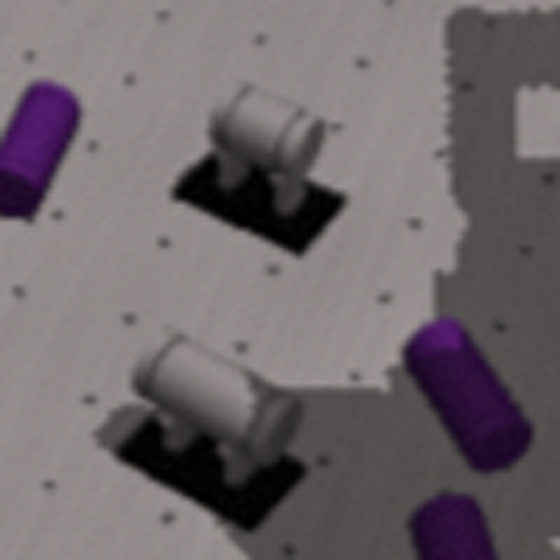

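View pics/c3.png

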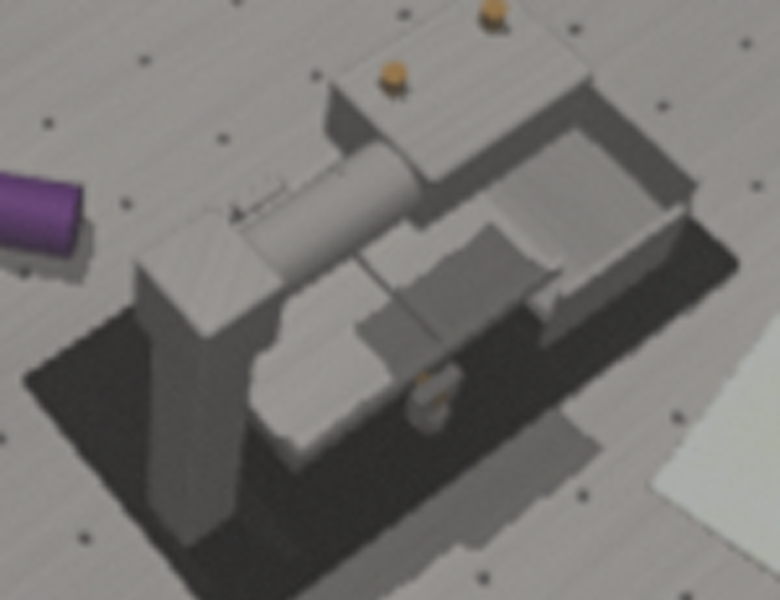

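View pics/c4.png

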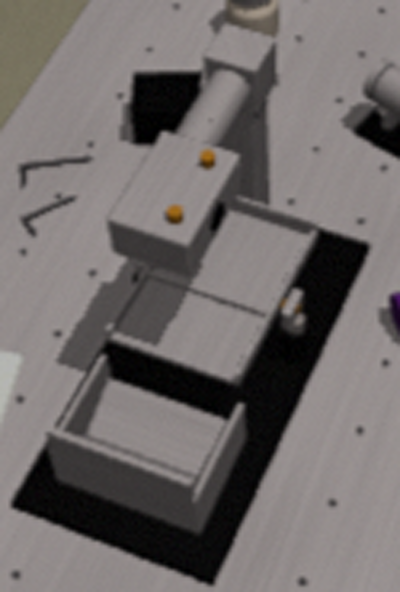

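Candidates: grey cylinder at scene (255,248)/side (347,170), and grey cylinder at scene (180,318)/side (357,124). Four purple ones are look-alikes. The crops show the first is clearly longer and overhangs its foot more, so it is the long canister. I'll fit models next.

```bash
cat > h.py <<'E'
import numpy as np,cv2
from scipy.optimize import least_squares
from scipy.spatial.transform import Rotation as R
class Cam:
    def __init__(s,f):
        s.K=f["mtx"];s.T=f["T"];s.img=f["color"]
    def proj(s,P):
        P=np.atleast_2d(P);M=np.linalg.inv(s.T);c=P@M[:3,:3].T+M[:3,3]
        q=c@s.K.T;return q[:,:2]/q[:,2:]
def load(n): return Cam(np.load(f"pics/{n}.npz"))
def pose2(P,x,y,yaw):
    P=np.array(P,float);c,s=np.cos(yaw),np.sin(yaw)
    return np.c_[x+c*P[:,0]-s*P[:,1],y+s*P[:,0]+c*P[:,1],P[:,2]]
def crop(cam,x0,y0,x1,y1,k,polys,fn):
    im=cv2.resize(cam.img[y0:y1,x0:x1,::-1],None,fx=k,fy=k,interpolation=cv2.INTER_CUBIC)
    for P,col in polys:
        q=((cam.proj(P)-[x0,y0]+.5)*k-.5)
        cv2.polylines(im,[np.round(q).astype(np.int32)],False,col,1)
    cv2.imwrite(fn,im)
def cyl(x,y,yaw,L,z=62,rad=22):
    a=np.linspace(0,2*np.pi,41);o=[]
    for e in(-L/2,L/2):
        o.append(pose2(np.c_[0*a+e,rad*np.cos(a),z+rad*np.sin(a)],x,y,yaw))
    return o
def tray(x,y,yaw,h,tilt=np.radians(4)):
    def t(P):
        P=np.array(P,float);c,s=np.cos(tilt),np.sin(tilt)
        return pose2(np.c_[P[:,0],P[:,1]*c-P[:,2]*s,h+P[:,1]*s+P[:,2]*c],x,y,yaw)
    return t
E
python3 - <<'E'
from h import *
S=load("scene0");D=load("side0")
f=lambda u,v,k,x0,y0:((u+.5)/k-.5+x0,(v+.5)/k-.5+y0)
# foot: guess correspondences: local x away from robot
obs=[(S,(50,-30,10),f(408,244,4,150,215)),(S,(50,30,10),f(490,218,4,150,215)),
(D,(-50,30,10),f(305,470,5.6,310,100)),(D,(-50,-30,10),None),(D,(50,30,10),f(248,530,5.6,310,100))]
# ground estimate
def ground(c,uv,z):
    d=c.T[:3,:3]@np.linalg.solve(c.K,[*uv,1]);o=c.T[:3,3];return (o+d*(z-o[2])/d[2]).round(1)
for c,p in((S,(408,244)),(S,(490,218))): print('S',ground(c,f(*p,4,150,215),10))
for p in((305,470),(248,530),(115,452)): print('D',ground(D,f(*p,5.6,310,100),10))
# cylinder ends: far end cap centre etc
print('plate S',[ground(S,f(u,v,5.2,295,150),10) for u,v in((22,378),(738,263))])
print('plate D',[ground(D,f(u,v,3.2,220,140),10) for u,v in((368,243),(213,582),(14,505))])
print('head top D',[ground(D,f(u,v,3.2,220,140),257) for u,v in((240,155),(192,248),(110,222),(163,133))])
print('head top S',[ground(S,f(u,v,5.2,295,150),257) for u,v in((330,83),(435,180),(590,75))])
E
```

```text
S [ 579.2 -163.5   10. ]
S [ 598.7 -110.6   10. ]
D [ 480.9 -132.    10. ]
D [499.6 -75.2  10. ]
D [ 592.6 -106.6   10. ]
plate S [array([531.7,  30.8,  10. ]), array([730.9, 396.2,  10. ])]
plate D [array([531.3,  29.9,  10. ]), array([541.2, 403.9,  10. ]), array([726.5, 398. ,  10. ])]
head top D [array([604.6, 162. , 257. ]), array([604.2, 260.5, 257. ]), array([672.8, 259. , 257. ]), array([671.8, 161.5, 257. ])]
head top S [array([607.3, 159.9, 257. ]), array([674.4, 160.6, 257. ]), array([677.4, 254.1, 257. ])]
```

```bash
cat > fit.py <<'E'
from h import *
S=load("scene0");D=load("side0")
f=lambda u,v,k,x0,y0:np.array(((u+.5)/k-.5+x0,(v+.5)/k-.5+y0))
fs=lambda u,v:f(u,v,5.2,295,150)
fd=lambda u,v:f(u,v,3.2,220,140)
# p: x,y,yaw,h, yh(head y center), plate x0,x1,y0,y1
def res(p):
    x,y,a,h,yh,X0,X1,Y0,Y1=p
    w=lambda P:pose2([P],x,y,a)
    t=tray(x,y,a,h)
    o=[(S,w((X0,Y0,10)),fs(22,378)),(S,w((X1,Y1,10)),fs(738,263)),
    (D,w((X0,Y0,10)),fd(368,243)),(D,w((X0,Y1,10)),fd(213,582)),(D,w((X1,Y1,10)),fd(14,505)),
    (D,w((-24,yh-50,257)),fd(240,155)),(D,w((-24,yh+50,257)),fd(192,248)),(D,w((46,yh+50,257)),fd(110,222)),(D,w((46,yh-50,257)),fd(163,133)),
    (S,w((-24,yh-50,257)),fs(330,83)),(S,w((46,yh-50,257)),fs(435,180)),(S,w((46,yh+50,257)),fs(590,75)),
    (D,t([(-62,95,0)]),fd(240,367)),(D,t([(62,95,0)]),fd(110,325)),
    (D,t([(-62,-85,10)]),fd(318,232)),(S,t([(62,-85,10)]),fs(297,447))]
    return np.concatenate([(c.proj(P)[0]-q) for c,P,q in o])
s=least_squares(res,[629,175,-.03,82,38,-98,98,-145,225],loss='soft_l1')
if __name__=="__main__":
    print(s.x.round(3));print(s.fun.reshape(-1,2).round(1).tolist())
    x,y,a,h,yh,X0,X1,Y0,Y1=s.x
    t=tray(x,y,a,h)
    W=lambda P:pose2(P,x,y,a)
    polys=[(W([(X0,Y0,10),(X1,Y0,10),(X1,Y1,10),(X0,Y1,10),(X0,Y0,10)]),(0,255,0))]
    for z in(212,257):polys.append((W([(-24,yh-50,z),(46,yh-50,z),(46,yh+50,z),(-24,yh+50,z),(-24,yh-50,z)]),(0,0,255)))
    for z in (0,10): polys.append((t([(-62,-85,z),(62,-85,z),(62,95,z),(-62,95,z),(-62,-85,z)]),(255,255,0)))
    polys.append((t([(-58,20,6),(58,20,6)]),(255,0,255)))
    cp=[(c,(0,0,255)) for c in cyl(540,-120,-.33,94)]
    ft=[(pose2([(-50,-30,10),(50,-30,10),(50,30,10),(-50,30,10),(-50,-30,10)],540,-120,-.33),(0,255,0))]
    crop(S,295,140,445,280,5,polys,"pics/o1.png")
    crop(D,215,140,345,328,3,polys,"pics/o2.png")
    crop(S,225,215,295,285,7,cp+ft,"pics/o3.png")
    crop(D,310,140,380,210,7,cp+ft,"pics/o4.png")
    A=cv2.imread("pics/o3.png");B=cv2.imread("pics/o4.png");cv2.imwrite("pics/o34.png",cv2.resize(np.hstack([A,B]),None,fx=.8,fy=.8))
E
python3 fit.py
```

```text
[ 6.27685e+02  1.70417e+02 -2.40000e-02  1.04774e+02  3.98300e+01
 -9.24630e+01  9.51780e+01 -1.42254e+02  2.30265e+02]
[[-0.1, 0.1], [-0.2, -1.0], [-0.2, 0.1], [0.3, -0.3], [-0.7, -0.1], [0.6, -0.2], [-0.7, -0.1], [-1.1, -0.3], [-0.2, -0.8], [-0.8, -1.3], [-0.8, 0.1], [1.0, -1.5], [0.1, 1.4], [-1.3, 0.2], [0.2, -5.6], [-0.5, 0.1]]
```

View pics/o1.png

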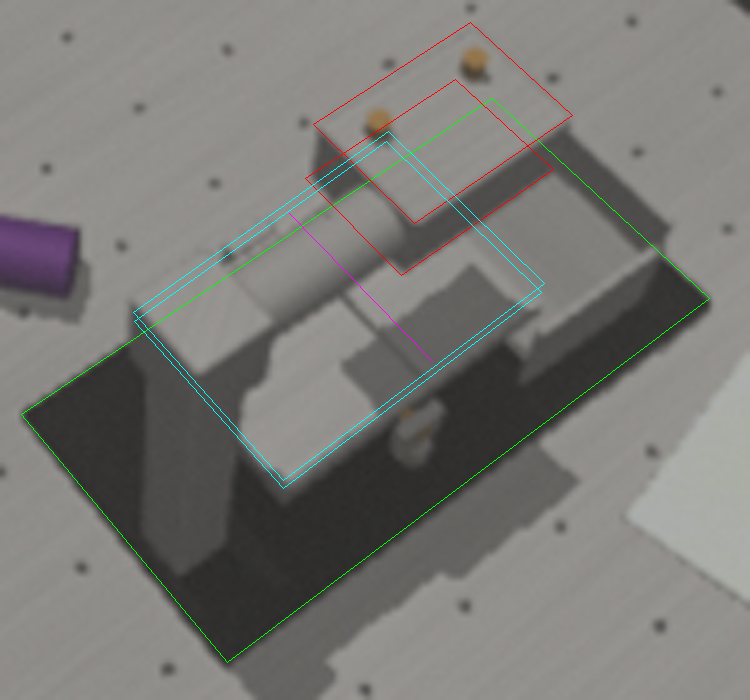

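View pics/o2.png

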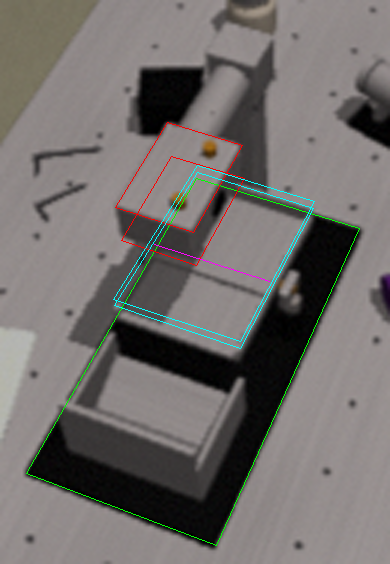

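View pics/o34.png

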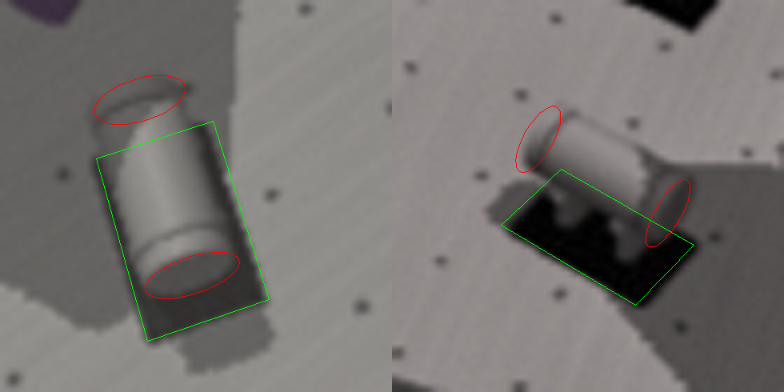

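Run:
```python
from h import *
S=load("scene0");D=load("side0")
def g(c,x0,y0,x1,y1,k,fn):
    im=cv2.resize(c.img[y0:y1,x0:x1,::-1],None,fx=k,fy=k,interpolation=cv2.INTER_CUBIC)
    im=np.clip((im.astype(float)/255)**.6*255,0,255).astype(np.uint8);cv2.imwrite(fn,im)
g(D,250,195,325,270,8,"pics/g1.png")
g(S,335,180,410,255,8,"pics/g2.png")
g(D,230,250,305,325,8,"pics/g3.png")
```

```text
(no output)
```

View pics/g1.png

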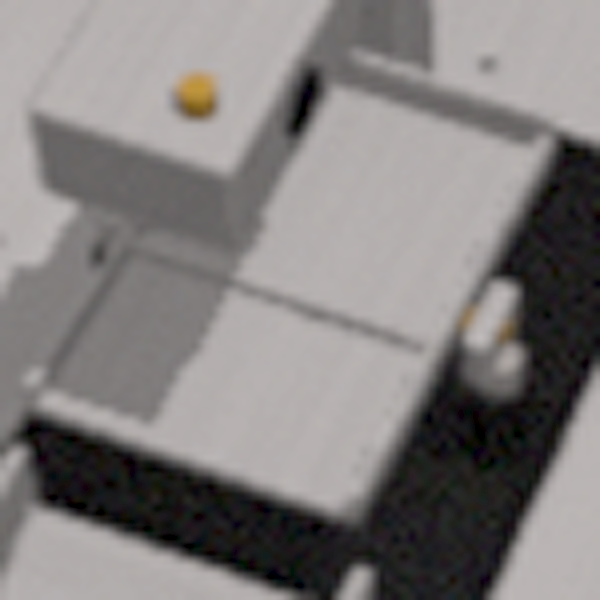

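View pics/g2.png

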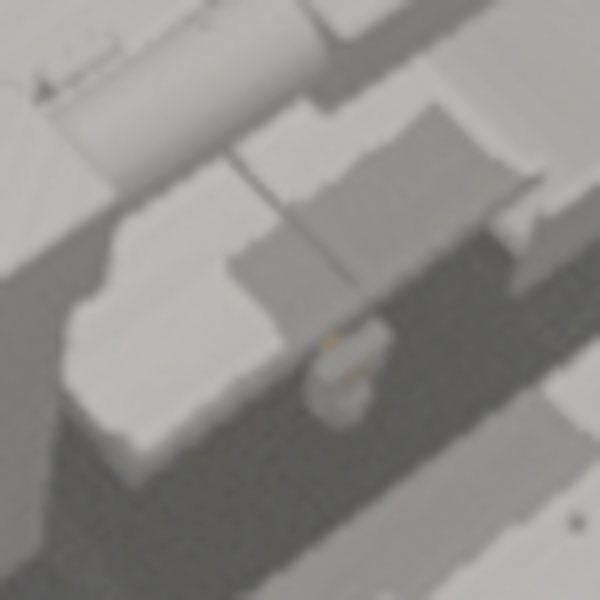

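View pics/g3.png

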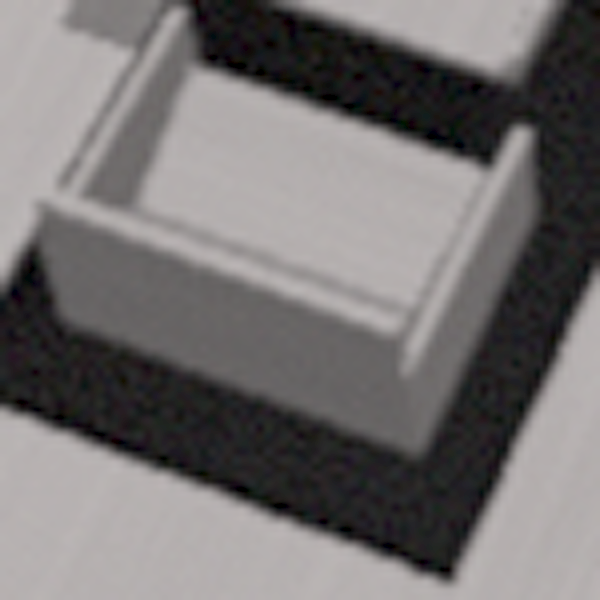

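```bash
cat > fit2.py <<'E'
from h import *
S=load("scene0");D=load("side0")
f=lambda u,v,k,x0,y0:np.array(((u+.5)/k-.5+x0,(v+.5)/k-.5+y0))
fs=lambda u,v:f(u,v,5.2,295,150)
fd=lambda u,v:f(u,v,3.2,220,140)
g1=lambda u,v:f(u,v,8,250,195)
g2=lambda u,v:f(u,v,8,335,180)
def res(p):
    x,y,a,h,yh,X0,X1,Y0,Y1=p
    w=lambda P:pose2([P],x,y,a)
    t=tray(x,y,a,h)
    o=[(S,w((X0,Y0,10)),fs(22,378)),(S,w((X1,Y1,10)),fs(738,263)),
    (D,w((X0,Y0,10)),fd(368,243)),(D,w((X0,Y1,10)),fd(213,582)),(D,w((X1,Y1,10)),fd(14,505)),
    (D,w((-24,yh-50,257)),fd(240,155)),(D,w((-24,yh+50,257)),fd(192,248)),(D,w((46,yh+50,257)),fd(110,222)),(D,w((46,yh-50,257)),fd(163,133)),
    (S,w((-24,yh-50,257)),fs(330,83)),(S,w((46,yh-50,257)),fs(435,180)),(S,w((46,yh+50,257)),fs(590,75)),
    (D,t([(-62,-85,10)]),g1(555,137)),(S,t([(62,-85,10)]),g2(140,447)),
    (D,t([(-58,23,3)]),g1(420,348)),(D,t([(58,23,3)]),g1(140,247))]
    r=[(c.proj(P)[0]-q) for c,P,q in o]
    # ridge line in S
    A,B=S.proj(t([(-58,17,3),(58,17,3)]));n=np.array([-(B-A)[1],(B-A)[0]]);n/=np.linalg.norm(n)
    for q in(g2(240,165),g2(350,280)): r.append(np.array([n@(q-A),0]))
    r.append(np.array([(yh-38)/4,0]))
    return np.concatenate(r)
s=least_squares(res,[629,175,-.03,82,38,-98,98,-145,225],loss='soft_l1')
print(s.x.round(3));print(s.fun.reshape(-1,2).round(1).tolist())
x,y,a,h,yh,X0,X1,Y0,Y1=s.x
t=tray(x,y,a,h)
W=lambda P:pose2(P,x,y,a)
polys=[]
for z in (0,10): polys.append((t([(-62,-85,z),(62,-85,z),(62,95,z),(-62,95,z),(-62,-85,z)]),(255,255,0)))
for yy,z in ((17,0),(17,6),(23,6),(23,0)):polys.append((t([(-58,yy,z),(58,yy,z)]),(255,0,255)))
crop(S,335,180,410,255,8,polys,"pics/p1.png")
crop(D,250,195,325,270,8,polys,"pics/p2.png")
A=cv2.imread("pics/p1.png");B=cv2.imread("pics/p2.png");cv2.imwrite("pics/p12.png",cv2.resize(np.hstack([A,B]),None,fx=.66,fy=.66))
E
python3 fit2.py
```

```text
[ 6.27700e+02  1.72489e+02 -2.60000e-02  8.96360e+01  3.78150e+01
 -9.24490e+01  9.47220e+01 -1.44505e+02  2.28211e+02]
[[-0.1, 0.0], [-0.2, -0.9], [-0.1, 0.1], [0.1, -0.3], [-0.7, -0.2], [0.6, -0.2], [-0.8, -0.1], [-1.2, -0.3], [-0.2, -0.8], [-0.8, -1.3], [-0.8, 0.1], [1.1, -1.4], [0.0, -1.3], [-0.8, 2.3], [1.5, 0.4], [-1.2, 0.6], [0.5, 0.0], [0.6, 0.0], [-0.0, 0.0]]
```

View pics/p12.png

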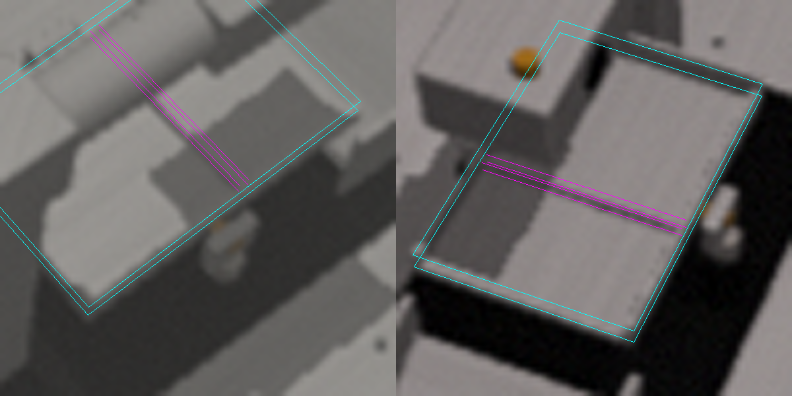

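```bash
cat > plan.py <<'E'
from h import *
from rig import sense
from scipy.spatial.transform import Rotation as R, Slerp
def tool(yaw,lean,up=False):
    u=np.array([np.cos(yaw),np.sin(yaw),0]);z=np.sin(lean)*u+np.array([0,0,-np.cos(lean)])
    y=np.array([np.sin(yaw),-np.cos(yaw),0])   # x inward when -
    if not up: y=-y
    x=np.cross(y,z);return np.c_[x,y,z]
def cur():
    s=sense();return s["eef_pos"],R.from_euler('xyz',s["tcp_rot"]).as_matrix(),s
def plan(p,Rm,n,show=True):
    p0,R0,s=cur();d=R.from_matrix(R0.T@Rm).as_rotvec()
    rows=[]
    for i in range(n):
        Ra=R0@R.from_rotvec(d*i/n).as_matrix()
        rows.append(np.r_[d/n,Ra.T@((p-p0)/n)])
    for q in rows: print([round(float(v),3) for v in q[:3]]+[round(float(v),1) for v in q[3:]])
    print('total mm',np.linalg.norm(p-p0).round(1),'rot',np.linalg.norm(d).round(3),'gap',(p-p0).round(1))
    return rows
def tcp(grasp,Rm): return np.asarray(grasp)-155*Rm[:,2]
PK=(540,-120,-.33)
L=np.radians(40)
def pick(dz=9,back=25,lift=0):
    Rm=tool(PK[2],L);u=np.array([np.cos(PK[2]),np.sin(PK[2]),0])
    return tcp(np.array([PK[0],PK[1],62+dz+lift])-back*u,Rm),Rm
E
python3 - <<'E'
from plan import *
p,Rm=pick(lift=130);print(p,Rm.round(2).tolist())
plan(p,Rm,20)
E
```

```text
[422.09277543 -79.61384352 319.73688868] [[-0.72, 0.32, 0.61], [0.25, 0.95, -0.21], [-0.64, -0.0, -0.77]]
[-0.042, -0.016, -0.115, 18.1, -19.7, 4.2]
[-0.042, -0.016, -0.115, 20.3, -17.6, 3.2]
[-0.042, -0.016, -0.115, 22.3, -15.3, 2.1]
[-0.042, -0.016, -0.115, 23.9, -12.7, 1.2]
[-0.042, -0.016, -0.115, 25.2, -9.9, 0.3]
[-0.042, -0.016, -0.115, 26.2, -6.9, -0.4]
[-0.042, -0.016, -0.115, 26.8, -3.8, -1.1]
[-0.042, -0.016, -0.115, 27.1, -0.6, -1.6]
[-0.042, -0.016, -0.115, 26.9, 2.6, -2.0]
[-0.042, -0.016, -0.115, 26.4, 5.7, -2.2]
[-0.042, -0.016, -0.115, 25.5, 8.8, -2.3]
[-0.042, -0.016, -0.115, 24.3, 11.8, -2.3]
[-0.042, -0.016, -0.115, 22.7, 14.6, -2.1]
[-0.042, -0.016, -0.115, 20.9, 17.2, -1.8]
[-0.042, -0.016, -0.115, 18.7, 19.6, -1.3]
[-0.042, -0.016, -0.115, 16.3, 21.6, -0.7]
[-0.042, -0.016, -0.115, 13.7, 23.4, 0.0]
[-0.042, -0.016, -0.115, 10.9, 24.8, 0.8]
[-0.042, -0.016, -0.115, 8.0, 25.8, 1.7]
[-0.042, -0.016, -0.115, 5.1, 26.5, 2.7]
total mm 542.3 rot 2.477 gap [190.5 500.7 -84.4]
```

```bash
python3 -m creep '[[-0.042,-0.016,-0.115,18,-20,4,0],[-0.042,-0.016,-0.115,20,-18,3,0],[-0.042,-0.016,-0.115,22,-15,2,0],[-0.042,-0.016,-0.115,24,-13,1,0],[-0.042,-0.016,-0.115,25,-10,0,0],[-0.042,-0.016,-0.115,26,-7,0,0],[-0.042,-0.016,-0.115,27,-4,-1,0],[-0.042,-0.016,-0.115,27,0,-2,0],[-0.042,-0.016,-0.115,27,3,-2,0],[-0.042,-0.016,-0.115,26,6,-2,0]]' 60
python3 - <<'E'
from plan import *
p,Rm=pick(lift=110)
print(sense()["qpos"].round(2));plan(p,Rm,12)
E
```

```text
clock: 0.98
eef_pos: [325.9, -323.5, 358.2]
tcp_rot: [2.884, 0.349, 1.518]
contact_force: [-0.1, 0.1, 0.5]
opening: 1.0
[-0.75  0.06  2.17 -0.19  0.5  -0.6 ]
[-0.035, -0.013, -0.095, 21.1, 7.3, -0.7]
[-0.035, -0.013, -0.095, 20.3, 9.3, -0.6]
[-0.035, -0.013, -0.095, 19.3, 11.2, -0.5]
[-0.035, -0.013, -0.095, 18.2, 13.0, -0.3]
[-0.035, -0.013, -0.095, 16.9, 14.7, -0.1]
[-0.035, -0.013, -0.095, 15.4, 16.3, 0.3]
[-0.035, -0.013, -0.095, 13.8, 17.6, 0.7]
[-0.035, -0.013, -0.095, 12.1, 18.8, 1.2]
[-0.035, -0.013, -0.095, 10.2, 19.8, 1.7]
[-0.035, -0.013, -0.095, 8.3, 20.6, 2.3]
[-0.035, -0.013, -0.095, 6.4, 21.2, 3.0]
[-0.035, -0.013, -0.095, 4.4, 21.6, 3.7]
total mm 268.6 rot 1.226 gap [ 96.2 243.9 -58.5]
```

```bash
python3 -m creep '[[-0.042,-0.016,-0.114,25,8,-1,0],[-0.042,-0.016,-0.114,24,12,-1,0],[-0.042,-0.016,-0.114,22,15,0,0],[-0.042,-0.016,-0.114,20,18,0,0],[-0.042,-0.016,-0.114,18,20,0,0],[-0.042,-0.016,-0.114,15,22,1,0],[-0.042,-0.016,-0.114,13,23,2,0],[-0.042,-0.016,-0.114,10,24,2,0],[-0.042,-0.016,-0.114,7,25,3,0],[-0.042,-0.016,-0.114,5,26,4,0]]'
python3 - <<'E'
from plan import *
from rig import grab_frame
p,Rm=pick(lift=110)
print(sense()["qpos"].round(2));plan(p,Rm,2)
f=grab_frame("wrist");cv2.imwrite("pics/w1.png",f["color"][:,:,::-1]);np.savez("pics/w1.npz",**f)
print(f["T"].round(2).tolist())
E
```

```text
clock: 1.82
eef_pos: [426.1, -88.4, 314.9]
tcp_rot: [3.11, 0.682, 2.727]
contact_force: [0.2, -1.3, -0.3]
opening: 1.0
[-0.16  0.09  2.34 -1.29  0.14 -0.08]
[-0.011, -0.008, -0.033, 7.5, 3.1, 3.7]
[-0.011, -0.008, -0.033, 7.5, 3.3, 3.7]
total mm 17.9 rot 0.071 gap [ -4.    8.8 -15.1]
[[0.38, 0.51, 0.77, 392.26], [0.92, -0.23, -0.31, -72.83], [0.02, 0.83, -0.56, 245.11], [0.0, 0.0, 0.0, 1.0]]
```

View pics/w1.png

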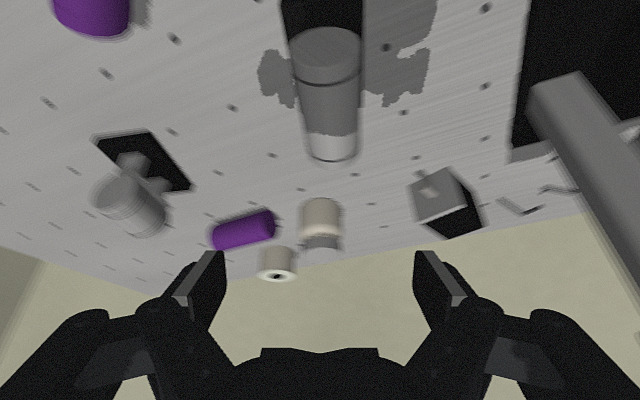

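```bash
cat > fk.py <<'E'
from plan import *
Rz=lambda a:R.from_euler('z',a).as_matrix();Ry=lambda a:R.from_euler('y',a).as_matrix()
C0=None
def ori(q): return Rz(q[0])@Ry(q[1]+q[2])@Rz(q[3])@Ry(q[4])@Rz(q[5])
def pos(q,g):
    a1,d1,L2,a3,L3,dt=g
    M=Rz(q[0]);B=M@Ry(q[1]);F=B@Ry(q[2])
    return M@[a1,0,d1]+B@[0,0,L2]+F@[a3,0,L3]+ori(q)[:,2]*dt
data=[([-1.19337892,.353661338,1.6341359,0,1.15518452,-.00237],[231.634,-580.242,403.9525],[-3.14020356,-5.6e-6,.379787]),
([-.75,.06,2.17,-.19,.5,-.6],[325.9,-323.5,358.2],[2.884,.349,1.518])]
E
python3 - <<'E'
from fk import *
p,Rm,s=cur();data.append((s["qpos"],p,s["tcp_rot"]))
for q,pp,e in data:
    print((ori(q).T@R.from_euler('xyz',e).as_matrix()).round(2).tolist())
def res(g):
    r=[]
    for w,(q,pp,e) in zip((1,.2,1),data): r+=list(w*(pos(q,g)-pp))
    return np.r_[r,(np.array(g)-G0)*.01]
G0=np.array([0,300,400,0,400,100.])
s=least_squares(res,G0);print(s.x.round(1),s.fun.round(2))
E
```

```text
[[-0.0, -1.0, -0.0], [1.0, -0.0, 0.0], [-0.0, -0.0, 1.0]]
[[-0.01, -1.0, -0.0], [1.0, -0.01, -0.0], [0.0, -0.0, 1.0]]
[[0.0, -1.0, -0.0], [1.0, 0.0, -0.0], [0.0, -0.0, 1.0]]
[ 19.7 302.9 542.5  61.2 483.6 156. ] [-1.41 -0.51 -0.    0.24 -0.11 -0.06  0.02  0.18  0.01  0.2   0.03  1.42
  0.61  0.84  0.56]
```

```bash
cat >> fk.py <<'E'
G=np.array([19.7,302.9,542.5,61.2,483.6,156.])
C=np.array([[0,-1,0],[1,0,0],[0,0,1.]])
lo=np.array([-2.63,-.92,.06,-1.3,0,-3.02]);hi=np.array([2.63,2.1,2.66,4.44,2.69,3.02])
def ik(p,Rm,g=None):
    g=G if g is None else g
    best=[]
    for q4 in(0,-1.2,1.5,3.1,4.2):
      for q6 in(-2.5,-1.5,0,1.5,2.5):
        q0=np.clip([np.arctan2(p[1],p[0]),.3,2.2,q4,.3,q6],lo+.01,hi-.01)
        s=least_squares(lambda q:np.r_[(pos(q,g)-p)/100,(ori(q)@C-Rm).ravel()],q0,bounds=(lo,hi))
        if s.cost<1e-5 and not any(np.abs(s.x-b).max()<.02 for b in best): best.append(s.x)
    return best
E
python3 - <<'E'
from fk import *
for lift in(130,60,0):
  for up in(0,1):
    Rm=tool(PK[2],L,up);p,_=pick(lift=lift)
    print('pick',lift,up,[b.round(2).tolist() for b in ik(p,Rm)])
x,y,a=627.7,172.5,-.026
for back,z in((25,115),(150,150)):
  for up in(0,1):
    Rm=tool(a,L,up);g=pose2([(-back,40,z+9)],x,y,a)[0]
    print('place',back,up,[b.round(2).tolist() for b in ik(tcp(g,Rm),Rm)])
E
```

```text
pick 130 0 []
pick 130 1 []
pick 60 0 [[-0.14, 0.26, 2.4, 3.67, 0.24, 1.2]]
pick 60 1 [[-0.14, 0.26, 2.4, 3.67, 0.24, -1.94]]
pick 0 0 [[-0.14, 0.45, 2.41, 3.43, 0.43, 1.45]]
pick 0 1 [[-0.14, 0.45, 2.41, 3.43, 0.43, -1.69]]
place 25 0 []
place 25 1 []
place 150 0 []
place 150 1 []
```

Run:
```python
from fk import *
import fk
x,y,a=627.7,172.5,-.026
def ik2(p,Rm):
    out=[]
    # analytic-ish: wrist centre then planar
    W=p-G[5]*Rm[:,2]
    q1=np.arctan2(W[1],W[0]);r=np.hypot(W[0],W[1])-G[0];z=W[2]-G[1]
    l2=G[2];l3=np.hypot(G[3],G[4]);b=np.arctan2(G[3],G[4])
    D=np.hypot(r,z)
    c=(D*D-l2*l2-l3*l3)/(2*l2*l3)
    if abs(c)>1: return 'reach',D
    t=np.arccos(c)
    q2=np.arctan2(r,z)-np.arctan2(l3*np.sin(t),l2+l3*np.cos(t)); q3=t-b
    M=(Rz(q1)@Ry(q2+q3)).T@Rm@C.T
    q5=np.arccos(M[2,2]);q4=np.arctan2(M[1,2],M[0,2]);q6=np.arctan2(M[2,1],-M[2,0])
    return np.round([q1,q2,q3,q4,q5,q6],2)
for lean in(30,35,40,45):
  L=np.radians(lean)
  for lift in(130,60,0):
    Rm=tool(PK[2],L);u=np.array([np.cos(PK[2]),np.sin(PK[2]),0]);print(lean,'pick',lift,ik2(tcp(np.array([540,-120,71+lift])-25*u,Rm),Rm))
  for back,z in((25,115),(25,150),(150,150)):
    Rm=tool(a,L);g=pose2([(-back,40,z+9)],x,y,a)[0]
    print(lean,'place',back,z,ik2(tcp(g,Rm),Rm))
```

```text
30 pick 130 [-0.17  0.08  2.24 -0.27  0.32 -1.17]
30 pick 60 [-0.17  0.23  2.29 -0.7   0.13 -0.73]
30 pick 0 [-0.17  0.39  2.32 -2.36  0.12  0.93]
30 place 25 115 [ 0.45  0.4   2.04 -0.81  0.32 -0.37]
30 place 25 150 [ 0.45  0.34  2.02 -0.66  0.38 -0.53]
30 place 150 150 [ 0.6   0.19  2.24 -0.85  0.4  -0.2 ]
35 pick 130 [-0.15  0.07  2.3  -0.53  0.2  -0.9 ]
35 pick 60 [-0.15  0.24  2.35 -2.04  0.11  0.62]
35 pick 0 [-0.15  0.41  2.37 -2.74  0.26  1.33]
35 place 25 115 [ 0.47  0.41  2.09 -1.24  0.29  0.08]
35 place 25 150 [ 0.47  0.34  2.07 -1.01  0.33 -0.17]
35 place 150 150 [ 0.63  0.2   2.29 -1.19  0.39  0.16]
40 pick 130 [-0.14  0.07  2.35 -1.35  0.12 -0.08]
40 pick 60 [-0.14  0.26  2.4  -2.62  0.24  1.2 ]
40 pick 0 [-0.14  0.45  2.41 -2.85  0.43  1.45]
40 place 25 115 [ 0.5   0.42  2.13 -1.69  0.33  0.54]
40 place 25 150 [ 0.5   0.35  2.12 -1.43  0.33  0.27]
40 place 150 150 [ 0.67  0.22  2.33 -1.52  0.43  0.52]
45 pick 130 [-0.13  0.09  2.4  -2.3   0.19  0.88]
45 pick 60 [-0.13  0.3   2.44 -2.78  0.4   1.38]
45 pick 0 [-0.13  0.51  2.45 -2.89  0.61  1.51]
45 place 25 115 [ 0.52  0.44  2.17 -2.    0.41  0.87]
45 place 25 150 [ 0.52  0.37  2.16 -1.81  0.39  0.66]
45 place 150 150 [ 0.71  0.25  2.37 -1.78  0.51  0.81]
```

```bash
cat >> fk.py <<'E'
def ik2(p,Rm,G=None):
    G=globals()['G'] if G is None else G
    W=p-G[5]*Rm[:,2]
    q1=np.arctan2(W[1],W[0]);r=np.hypot(W[0],W[1])-G[0];z=W[2]-G[1]
    l2=G[2];l3=np.hypot(G[3],G[4]);b=np.arctan2(G[3],G[4]);D=np.hypot(r,z)
    t=np.arccos(np.clip((D*D-l2*l2-l3*l3)/(2*l2*l3),-1,1))
    q2=np.arctan2(r,z)-np.arctan2(l3*np.sin(t),l2+l3*np.cos(t)); q3=t-b
    M=(Rz(q1)@Ry(q2+q3)).T@Rm@C.T
    q5=np.arccos(M[2,2]);q4=np.arctan2(M[1,2],M[0,2]);q6=np.arctan2(M[2,1],-M[2,0])
    if q4<-1.3: q4+=2*np.pi
    return np.round([q1,q2,q3,q4,q5,q6],2)
ST=(627.7,172.5,-.026)
E
python3 - <<'E'
from fk import *
p,Rm,s=cur();print(s["qpos"].round(2),ik2(p,Rm))
for lean in(45,48,50,55):
  L=np.radians(lean)
  for lift in(130,60,0):
    Rm=tool(PK[2],L);u=np.array([np.cos(PK[2]),np.sin(PK[2]),0]);print(lean,'pick',lift,ik2(tcp(np.array([540,-120,71+lift])-25*u,Rm),Rm))
  for back,z in((25,108),(25,115),(25,140),(80,140),(150,140),(150,200)):
    Rm=tool(ST[2],L);g=pose2([(-back,40,z+9)],*ST)[0]
    print(lean,'place',back,z,ik2(tcp(g,Rm),Rm))
E
```

```text
[-0.15  0.09  2.34 -1.3   0.13 -0.09] [-0.15  0.09  2.34 -1.3   0.13 -0.09]
45 pick 130 [-0.13  0.09  2.4   3.98  0.19  0.88]
45 pick 60 [-0.13  0.3   2.44  3.51  0.4   1.38]
45 pick 0 [-0.13  0.51  2.45  3.39  0.61  1.51]
45 place 25 108 [0.52 0.46 2.17 4.25 0.42 0.91]
45 place 25 115 [0.52 0.44 2.17 4.28 0.41 0.87]
45 place 25 140 [0.52 0.39 2.17 4.42 0.39 0.72]
45 place 80 140 [0.59 0.34 2.26 4.4  0.44 0.8 ]
45 place 150 140 [0.71 0.28 2.38 4.44 0.51 0.88]
45 place 150 200 [0.71 0.12 2.34 4.8  0.5  0.47]
48 pick 130 [-0.12  0.11  2.43  3.75  0.27  1.12]
48 pick 60 [-0.12  0.33  2.47  3.46  0.51  1.43]
48 pick 0 [-0.12  0.55  2.47  3.38  0.72  1.53]
48 place 25 108 [0.53 0.48 2.2  4.12 0.49 1.04]
48 place 25 115 [0.53 0.46 2.2  4.15 0.48 1.01]
48 place 25 140 [0.53 0.4  2.19 4.26 0.45 0.89]
48 place 80 140 [0.61 0.36 2.29 4.27 0.51 0.95]
48 place 150 140 [0.73 0.3  2.4  4.33 0.58 1.01]
48 place 150 200 [0.73 0.13 2.36 4.65 0.54 0.63]
50 pick 130 [-0.12  0.12  2.45  3.65  0.33  1.22]
50 pick 60 [-0.12  0.36  2.49  3.44  0.58  1.46]
50 pick 0 [-0.12  0.58  2.49  3.37  0.79  1.55]
50 place 25 108 [0.54 0.49 2.21 4.06 0.54 1.11]
50 place 25 115 [0.54 0.48 2.21 4.09 0.53 1.09]
50 place 25 140 [0.54 0.42 2.21 4.18 0.5  0.98]
50 place 80 140 [0.62 0.37 2.3  4.2  0.55 1.03]
50 place 150 140 [0.75 0.32 2.41 4.28 0.63 1.08]
50 place 150 200 [0.75 0.15 2.38 4.57 0.57 0.73]
55 pick 130 [-0.11  0.17  2.5   3.53  0.51  1.36]
55 pick 60 [-0.11  0.43  2.52  3.4   0.78  1.51]
55 pick 0 [-0.11  0.66  2.51  3.36  0.99  1.58]
55 place 25 108 [0.56 0.54 2.24 3.95 0.68 1.25]
55 place 25 115 [0.56 0.52 2.24 3.97 0.67 1.23]
55 place 25 140 [0.56 0.46 2.24 4.03 0.62 1.15]
55 place 80 140 [0.64 0.42 2.33 4.08 0.69 1.19]
55 place 150 140 [0.78 0.38 2.44 4.17 0.76 1.24]
55 place 150 200 [0.78 0.19 2.42 4.39 0.67 0.94]
```

Run:
```python
from fk import *
P=np.array([420,-80,320.])
def hl(h,l): return tool(h,np.radians(l))
for h,l in((-.2,30),(0,28),(.2,28),(.25,35),(.25,40),(.25,45),(.25,52),(.1,52),(-.1,52),(-.33,50)):
    print(h,l,ik2(P,hl(h,l)))
print('to A');plan(P,hl(.0,28),4)
```

```text
-0.2 30 [-0.19  0.07  2.3  -0.03  0.25 -1.53]
0 28 [-0.23  0.07  2.29  0.34  0.32 -2.1 ]
0.2 28 [-0.27  0.08  2.28  0.57  0.4  -2.53]
0.25 35 [-0.3   0.08  2.31  0.98  0.37 -2.98]
0.25 40 [-0.31  0.09  2.34  1.3   0.37  2.98]
0.25 45 [-0.33  0.1   2.36  1.59  0.4   2.68]
0.25 52 [-0.35  0.12  2.39  1.91  0.49  2.36]
0.1 52 [-0.3   0.1   2.41  2.2   0.39  2.22]
-0.1 52 [-0.22  0.09  2.42  2.8   0.29  1.83]
-0.33 50 [-0.13  0.09  2.41  3.75  0.26  1.1 ]
to A
[-0.048, 0.049, -0.081, 1.4, 0.6, -2.4]
[-0.048, 0.049, -0.081, 1.4, 0.9, -2.3]
[-0.048, 0.049, -0.081, 1.4, 1.1, -2.1]
[-0.048, 0.049, -0.081, 1.4, 1.3, -2.0]
total mm 11.2 rot 0.426 gap [-8.6  6.   3.9]
```

Run:
```python
from fk import *
P=np.array([420,-80,325.])
plan(P,tool(-.1,np.radians(29)),4)
```

```text
[-0.035, 0.045, -0.06, 0.6, 0.7, -3.3]
[-0.035, 0.045, -0.06, 0.7, 0.8, -3.3]
[-0.035, 0.045, -0.06, 0.8, 1.0, -3.2]
[-0.035, 0.045, -0.06, 0.8, 1.1, -3.1]
total mm 13.8 rot 0.33 gap [-8.6  6.   8.9]
```

```bash
python3 -m creep '[[-0.018,0.06,-0.03,1,1,-3,0],[-0.035,0.06,-0.06,1,1,-3,0],[-0.035,0.045,-0.06,1,1,-3,0],[-0.035,0.03,-0.06,1,1,-3,0],[-0.02,0.02,-0.03,0,0,0,0],[0,0,0,0,0,0,0]]'
python3 - <<'E'
from fk import *
P=np.array([420,-80,325.])
print(sense()["qpos"].round(2))
plan(P,tool(-.1,np.radians(29)),4)
E
```

```text
clock: 2.37
eef_pos: [423.1, -88.1, 317.3]
tcp_rot: [-3.13, 0.605, 2.857]
contact_force: [-0.1, -0.3, -0.4]
opening: 1.004
[-0.18  0.08  2.32 -0.46  0.16 -1.03]
[-0.027, 0.024, -0.039, -0.0, 1.7, -2.4]
[-0.027, 0.024, -0.039, -0.0, 1.8, -2.3]
[-0.027, 0.024, -0.039, -0.1, 1.8, -2.3]
[-0.027, 0.024, -0.039, -0.1, 1.9, -2.2]
total mm 11.6 rot 0.215 gap [-3.1  8.1  7.7]
```

```bash
python3 -m creep '[[-0.035,0.03,-0.05,0,2,-3,0],[-0.035,0.03,-0.05,0,2,-3,0],[-0.035,0.03,-0.05,0,2,-3,0],[0,0,0.125,0,0,0,0],[0,0,0.125,0,0,0,0],[0,0,0.125,0,0,0,0],[0,0,0.125,0,0,0,0],[0,0,0.125,0,0,0,0],[0,0,0.125,0,0,0,0],[0,0,0.125,0,0,0,0]]' && python3 -m creep '[[0,0,0.125,0,0,0,0],[0,0,0.125,0,0,0,0],[0,0,0.125,0,0,0,0],[0,0,0.125,0,0,0,0],[0,0,0.125,0,0,0,0],[0,0,0.125,0,0,0,0],[0,0,0.125,0,0,0,0],[0,0,0.125,0,0,0,0],[0,0,0.125,0,0,0,0],[0,0,0.125,0,0,0,0]]'
python3 - <<'E'
from fk import *
P=np.array([420,-80,325.])
print(sense()["qpos"].round(2))
plan(P,tool(.2,np.radians(29),1),10)
E
```

```text
clock: 3.2
eef_pos: [419.1, -86.4, 320.8]
tcp_rot: [2.728, 0.363, 2.027]
contact_force: [-0.7, 0.6, -0.1]
opening: 1.0
clock: 4.03
eef_pos: [417.5, -88.2, 319.9]
tcp_rot: [2.648, -0.236, 0.91]
contact_force: [0.4, 1.0, 0.2]
opening: 0.998
[-0.2   0.07  2.31 -0.11  0.23  0.62]
[0.021, 0.009, 0.071, 0.9, -0.1, -0.4]
[0.021, 0.009, 0.071, 0.9, -0.2, -0.4]
[0.021, 0.009, 0.071, 0.9, -0.3, -0.4]
[0.021, 0.009, 0.071, 0.9, -0.3, -0.4]
[0.021, 0.009, 0.071, 0.8, -0.4, -0.4]
[0.021, 0.009, 0.071, 0.8, -0.5, -0.3]
[0.021, 0.009, 0.071, 0.8, -0.5, -0.3]
[0.021, 0.009, 0.071, 0.7, -0.6, -0.3]
[0.021, 0.009, 0.071, 0.7, -0.6, -0.3]
[0.021, 0.009, 0.071, 0.7, -0.7, -0.3]
total mm 10.0 rot 0.743 gap [2.5 8.2 5.1]
```

```bash
python3 -m creep '[[0.03,0.012,0.1,1,0,0,0],[0.03,0.012,0.1,1,0,0,0],[0.03,0.012,0.1,1,0,0,0],[0.03,0.012,0.1,1,0,0,0],[0.03,0.012,0.1,1,0,0,0],[0.03,0.012,0.1,1,0,0,0],[0.03,0.012,0.1,1,-1,0,0]]'
python3 - <<'E'
from fk import *
P=np.array([420,-80,330.])
print(sense()["qpos"].round(2))
plan(P,tool(.25,np.radians(52),1),7)
E
```

```text
clock: 4.62
eef_pos: [420.8, -84.2, 321.4]
tcp_rot: [-3.125, -0.499, 0.153]
contact_force: [-0.3, 0.2, -0.7]
opening: 1.001
[-0.29  0.08  2.27  0.6   0.4   0.62]
[0.007, 0.058, -0.011, 0.6, -0.6, -1.1]
[0.007, 0.058, -0.011, 0.6, -0.6, -1.0]
[0.007, 0.058, -0.011, 0.7, -0.6, -1.0]
[0.007, 0.058, -0.011, 0.8, -0.6, -1.0]
[0.007, 0.058, -0.011, 0.8, -0.6, -0.9]
[0.007, 0.058, -0.011, 0.9, -0.6, -0.9]
[0.007, 0.058, -0.011, 0.9, -0.6, -0.8]
total mm 9.7 rot 0.418 gap [-0.8  4.2  8.6]
```

```bash
python3 -m creep '[[0.007,0.058,-0.011,1,-1,-1,0],[0.007,0.058,-0.011,1,-1,-1,0],[0.007,0.058,-0.011,1,-1,-1,0],[0.007,0.058,-0.011,1,-1,-1,0],[0.007,0.058,-0.011,1,-1,-1,0],[0.007,0.058,-0.011,1,-1,-1,0],[0.007,0.058,-0.011,1,-1,-1,0],[0.005,0.03,-0.011,0,0,0,0]]'
python3 - <<'E'
from fk import *
Rm=tool(PK[2],np.radians(50),1);u=np.array([np.cos(PK[2]),np.sin(PK[2]),0])
P=tcp(np.array([540,-120,71+100])-45*u,Rm)
print(sense()["qpos"].round(2),P,ik2(P,Rm))
plan(P,Rm,8)
E
```

```text
clock: 5.28
eef_pos: [418.6, -77.9, 329.3]
tcp_rot: [-3.12, -0.91, 0.222]
contact_force: [-0.0, 0.9, 0.6]
opening: 1.0
[-0.37  0.09  2.39  1.85  0.5  -0.71] [385.09797011 -66.94220273 270.6320795 ] [-0.1   0.19  2.51  3.54  0.46 -1.79]
[-0.056, -0.004, 0.043, -8.1, -2.2, 1.6]
[-0.056, -0.004, 0.043, -8.2, -2.0, 1.5]
[-0.056, -0.004, 0.043, -8.3, -1.7, 1.4]
[-0.056, -0.004, 0.043, -8.3, -1.4, 1.4]
[-0.056, -0.004, 0.043, -8.4, -1.1, 1.3]
[-0.056, -0.004, 0.043, -8.4, -0.8, 1.3]
[-0.056, -0.004, 0.043, -8.4, -0.5, 1.3]
[-0.056, -0.004, 0.043, -8.4, -0.2, 1.3]
total mm 68.4 rot 0.571 gap [-33.5  10.9 -58.6]
```

Flip works. Now turn to the canister's heading.

```bash
python3 -m creep '[[-0.056,-0.004,0.043,-8,-2,1,0],[-0.056,-0.004,0.043,-8,-2,1,0],[-0.056,-0.004,0.043,-8,-2,1,0],[-0.056,-0.004,0.043,-8,-1,1,0],[-0.056,-0.004,0.043,-8,-1,1,0],[-0.056,-0.004,0.043,-8,-1,1,0],[-0.056,-0.004,0.043,-8,0,1,0],[-0.056,-0.004,0.043,-8,0,1,0],[0,0,0,0,0,0,0]]'
python3 - <<'E'
from fk import *
from rig import grab_frame
Rm=tool(PK[2],np.radians(50),1);u=np.array([np.cos(PK[2]),np.sin(PK[2]),0])
P=tcp(np.array([540,-120,71+100])-45*u,Rm)
print(sense()["qpos"].round(2))
plan(P,Rm,2)
f=grab_frame("wrist");np.savez("pics/w2.npz",**f)
c=Cam(f)
crop(c,0,0,640,400,1.25,[(k,(0,0,255)) for k in cyl(*PK,94)]+[(pose2([(-50,-30,10),(50,-30,10),(50,30,10),(-50,30,10),(-50,-30,10)],*PK),(0,255,0))],"pics/w2.png")
E
```

```text
clock: 6.03
eef_pos: [387.9, -68.0, 281.2]
tcp_rot: [-3.104, -0.87, -0.276]
contact_force: [0.0, 0.6, -0.2]
opening: 0.997
[-0.15  0.15  2.51  3.29  0.39 -1.63]
[-0.039, 0.002, 0.017, -5.0, -0.0, 2.3]
[-0.039, 0.002, 0.017, -5.0, -0.0, 2.3]
total mm 11.0 rot 0.086 gap [ -2.8   1.  -10.6]
```

View pics/w2.png

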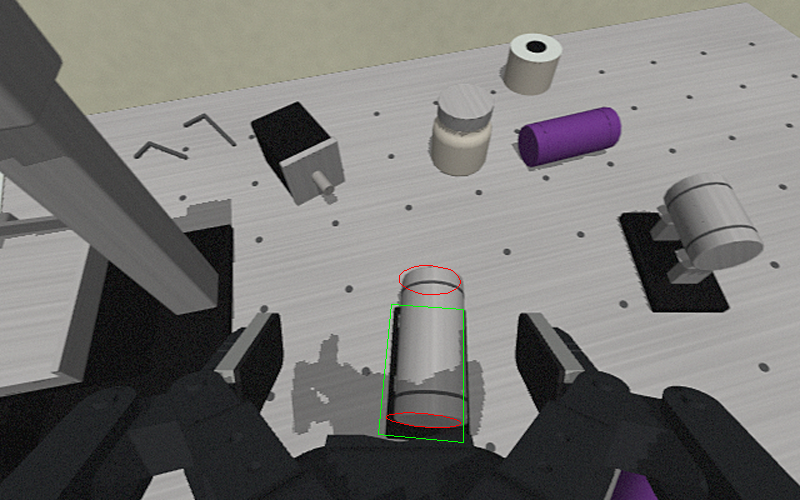

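```bash
sed -i 's/^PK=.*/PK=(540,-121,-.343)/' plan.py
cat >> fk.py <<'E'
def pk(lift,back=25,dz=9,lean=50):
    Rm=tool(PK[2],np.radians(lean),1);u=np.array([np.cos(PK[2]),np.sin(PK[2]),0])
    return tcp(np.array([PK[0],PK[1],62+dz+lift])-back*u,Rm),Rm
E
python3 - <<'E'
from fk import *
P,Rm=pk(45);print(ik2(P,Rm))
plan(P,Rm,5)
E
```

```text
[-0.11  0.41  2.49  3.44  0.64 -1.66]
[-0.019, 0.0, 0.01, -7.9, 0.5, 11.1]
[-0.019, 0.0, 0.01, -7.9, 0.4, 11.1]
[-0.019, 0.0, 0.01, -7.9, 0.3, 11.1]
[-0.019, 0.0, 0.01, -7.9, 0.1, 11.1]
[-0.019, 0.0, 0.01, -7.9, 0.0, 11.1]
total mm 68.2 rot 0.105 gap [ 16.1  -5.1 -66.1]
```

```bash
python3 -m creep '[[-0.019,0,0.01,-8,0.5,11,0],[-0.019,0,0.01,-8,0.5,11,0],[-0.019,0,0.01,-8,0.3,11,0],[-0.019,0,0.01,-8,0,11,0],[-0.019,0,0.01,-8,0,11,0],[0,0,0,0,0,0,0]]'
python3 - <<'E'
from fk import *
from rig import grab_frame
P,Rm=pk(0);plan(P,Rm,5)
f=grab_frame("wrist");np.savez("pics/w3.npz",**f)
c=Cam(f)
crop(c,0,0,640,400,1.25,[(k,(0,0,255)) for k in cyl(*PK,94)],"pics/w3.png")
E
```

```text
clock: 6.58
eef_pos: [410.2, -68.6, 216.9]
tcp_rot: [-3.116, -0.882, -0.337]
contact_force: [-1.0, 0.2, -0.4]
opening: 0.996
[-0.006, -0.002, 0.001, -7.6, 1.3, 5.2]
[-0.006, -0.002, 0.001, -7.6, 1.2, 5.3]
[-0.006, -0.002, 0.001, -7.6, 1.2, 5.3]
[-0.006, -0.002, 0.001, -7.6, 1.2, 5.3]
[-0.006, -0.002, 0.001, -7.6, 1.2, 5.3]
total mm 46.7 rot 0.032 gap [ -5.5  -4.  -46.2]
```

View pics/w3.png

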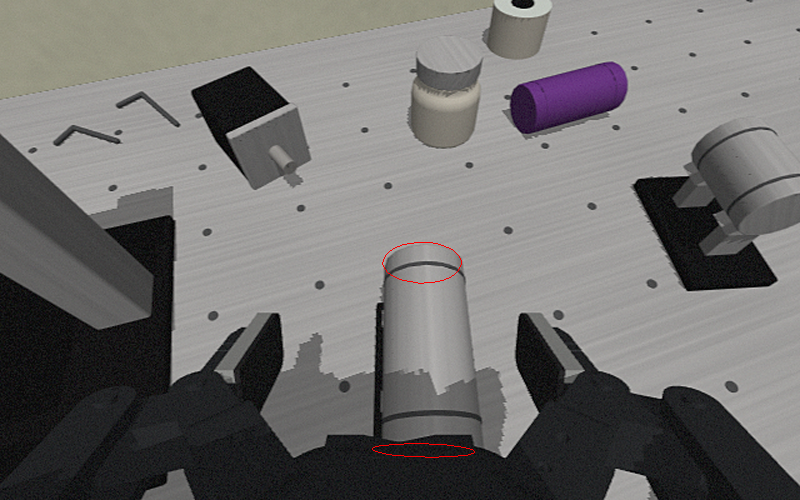

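```bash
sed -i 's/^PK=.*/PK=(539.2,-123.4,-.335)/' plan.py
python3 - <<'E'
from fk import *
P,Rm=pk(0);plan(P,Rm,5)
c=load("w3")
crop(c,200,150,520,400,2,[(k,(0,0,255)) for k in cyl(*PK,94)],"pics/w4.png")
E
```

```text
[-0.005, -0.002, -0.0, -7.7, 2.0, 5.3]
[-0.005, -0.002, -0.0, -7.7, 2.0, 5.4]
[-0.005, -0.002, -0.0, -7.7, 1.9, 5.4]
[-0.005, -0.002, -0.0, -7.7, 1.9, 5.4]
[-0.005, -0.002, -0.0, -7.7, 1.9, 5.4]
total mm 48.0 rot 0.027 gap [ -6.6  -7.6 -47. ]
```

View pics/w4.png

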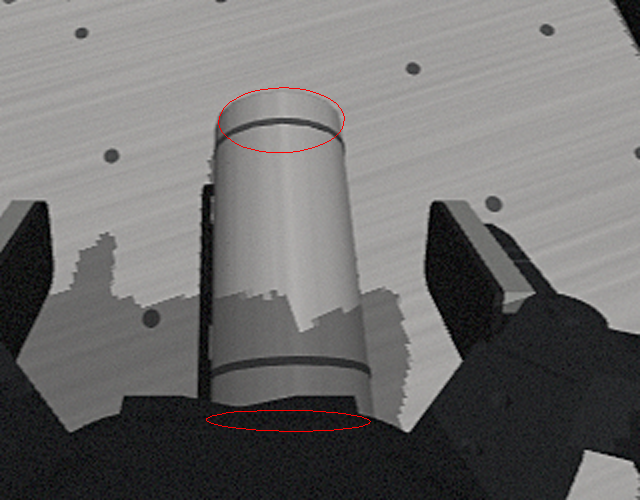

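```bash
python3 -m creep '[[-0.005,-0.002,0,-8,2,5.4,0],[-0.005,-0.002,0,-8,2,5.4,0],[-0.005,-0.002,0,-8,2,5.4,0],[-0.005,-0.002,0,-8,2,5.4,0],[-0.005,-0.002,0,-7,2,5,0],[0,0,0,0,0,0,0]]'
python3 - <<'E'
from fk import *
from rig import grab_frame
P,Rm=pk(0);plan(P,Rm,1)
f=grab_frame("wrist");np.savez("pics/w5.npz",**f)
crop(Cam(f),0,0,640,400,1.25,[],"pics/w5.png")
E
```

```text
clock: 7.13
eef_pos: [406.5, -73.5, 174.5]
tcp_rot: [-3.112, -0.881, -0.334]
contact_force: [-0.2, 0.0, 0.7]
opening: 0.996
[-0.03, -0.008, 0.001, -4.2, 3.5, 0.8]
total mm 5.5 rot 0.031 gap [-3.  -2.6 -3.9]
```

View pics/w5.png

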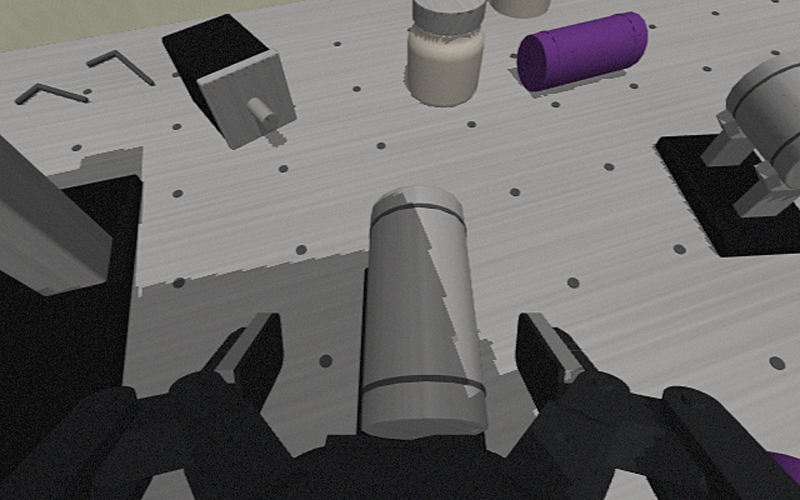

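```bash
python3 -m creep '[[-0.025,-0.008,0,-2,2.5,0.5,0],[-0.012,0,0,-2,2,0.5,0],[0,0,0,0,0,0,0]]'
python3 - <<'E'
from fk import *
from rig import grab_frame
P,Rm=pk(0);plan(P,Rm,1)
f=grab_frame("wrist");np.savez("pics/w6.npz",**f)
crop(Cam(f),0,0,640,400,1.25,[],"pics/w6.png")
E
```

```text
clock: 7.43
eef_pos: [404.7, -76.9, 173.9]
tcp_rot: [3.141, -0.878, -0.335]
contact_force: [-0.2, 0.3, 0.5]
opening: 1.0
[0.001, -0.005, 0.0, -3.4, -0.3, 1.0]
total mm 3.5 rot 0.005 gap [-1.2  0.7 -3.2]
```

View pics/w6.png

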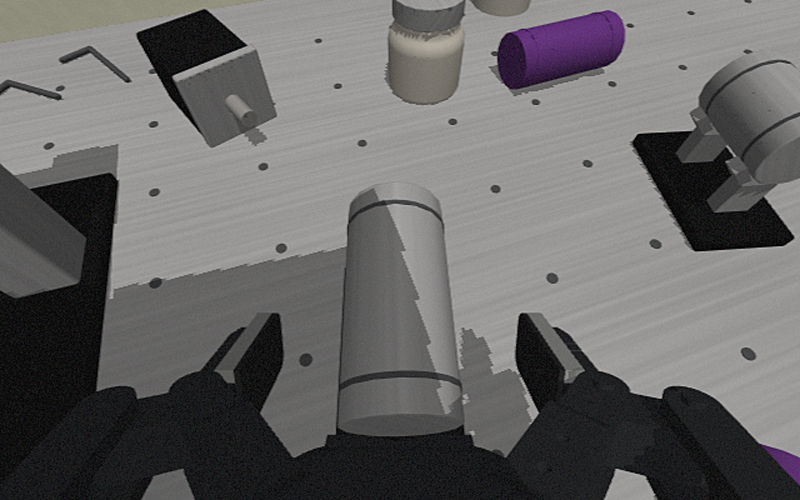

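```bash
python3 -m creep '[[0,-0.005,0,-4,0,1.2,0],[0,0,0,0,0,0,0.3],[0,0,0,0,0,0,0.6],[0,0,0,0,0,0,1],[0,0,0,0,0,0,1],[0,0,0,0,0,0,1],[0,0,0,0,0,0,1],[0,0,0,0,0,0,1]]' 70
python3 - <<'E'
from fk import *
from rig import grab_frame
P,Rm=pk(0);plan(P,Rm,1)
f=grab_frame("wrist");np.savez("pics/w7.npz",**f)
crop(Cam(f),0,0,640,400,1.25,[],"pics/w7.png")
E
```

```text
clock: 8.15
eef_pos: [403.1, -76.5, 171.5]
tcp_rot: [-3.138, -0.876, -0.339]
contact_force: [-1.7, -0.4, 0.8]
opening: 0.487
[-0.001, -0.004, -0.002, -0.5, -0.5, 0.7]
total mm 1.0 rot 0.005 gap [ 0.3  0.4 -0.9]
```

View pics/w7.png

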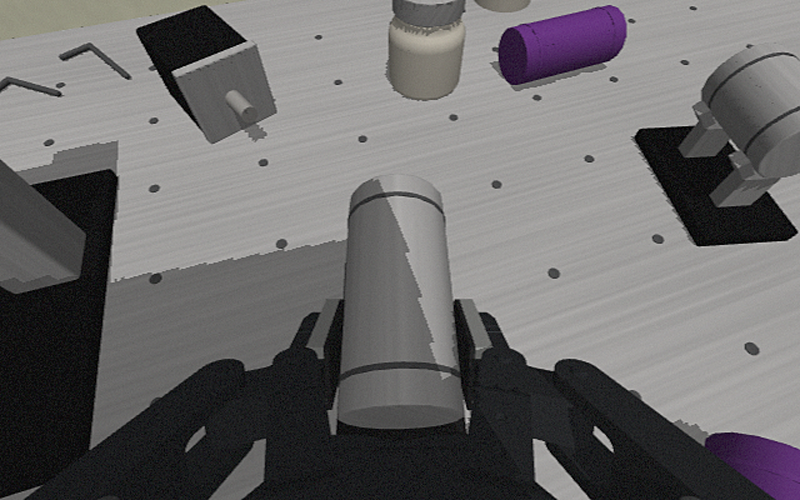

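```bash
python3 -m creep '[[0,0,0,4,0,-3,1],[0,0,0,8,0,-6,1],[0,0,0,12,0,-10,1],[0,0,0,15,0,-13,1],[0,0,0,15,0,-13,1],[0,0,0,12,0,-10,1],[0,0,0,0,0,0,1],[0,0,0,0,0,0,1]]'
python3 - <<'E'
from fk import *
from rig import grab_frame
print(sense()["contact_force"],sense()["qpos"].round(2))
for n in("wrist","side"):
    f=grab_frame(n);np.savez(f"pics/{n}8.npz",**f)
    crop(Cam(f),0,0,640,400,1.25,[],f"pics/{n}8.png")
E
```

```text
clock: 8.87
eef_pos: [399.0, -75.1, 257.3]
tcp_rot: [-3.137, -0.853, -0.336]
contact_force: [0.8, 0.0, -4.1]
opening: 0.488
[ 0.77058362  0.00632702 -4.12162083] [-0.13  0.24  2.49  3.49  0.46 -1.75]
```

View pics/wrist8.png

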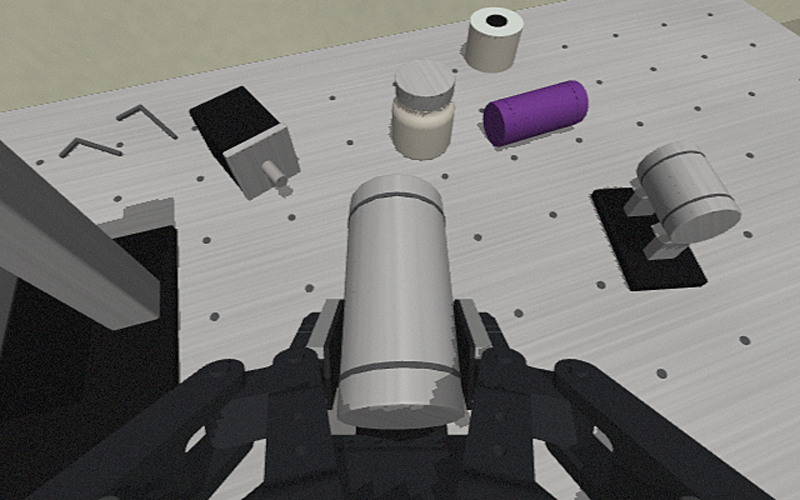

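View pics/side8.png

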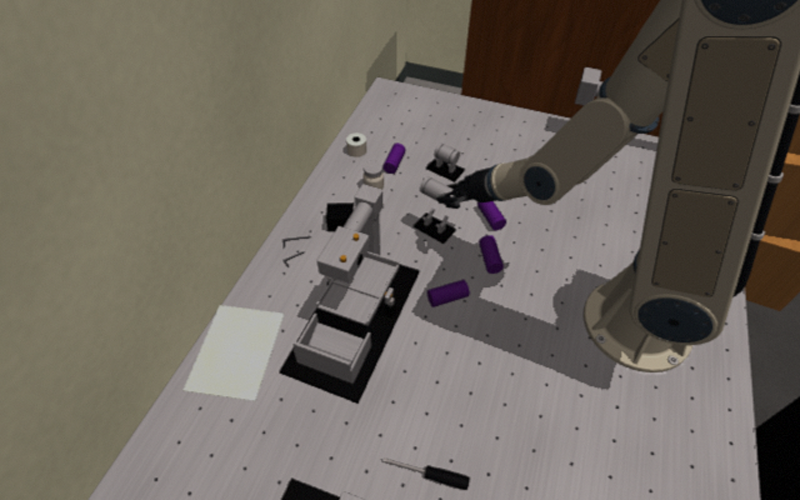

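```bash
cat >> fk.py <<'E'
Tg=R.from_euler('xyz',[-3.138,-.876,-.339]).as_matrix();Pg=np.array([403.1,-76.5,171.5])
off=Tg.T@(np.array([539.2,-123.4,62])-Pg)      # canister centre in tool frame
axt=Tg.T@np.array([np.cos(-.335),np.sin(-.335),0]) # axis in tool frame
LEAN=np.pi/2-np.arccos(np.clip(Tg[:,2]@[0,0,-1],-1,1))
LEAN=np.arccos(-Tg[2,2])
def pl(cx,cy,cz,yaw,lean=None):
    "TCP pose with canister centre at world point"
    Rm=tool(yaw,LEAN if lean is None else lean,1);return np.array([cx,cy,cz])-Rm@off,Rm
def where():
    p,M,s=cur();c=p+M@off;a=M@axt
    st=pose2([c],0,0,0)[0]-[ST[0],ST[1],0];cs,sn=np.cos(ST[2]),np.sin(ST[2])
    print('canister world',c.round(1),'station',np.round([cs*st[0]+sn*st[1],-sn*st[0]+cs*st[1],st[2]],1),'axis yaw %.3f pitch %.3f'%(np.arctan2(a[1],a[0]),np.arcsin(a[2])),'F',s["contact_force"].round(1),'t',round(s["clock"],2),'open',round(s["opening"],3))
E
python3 - <<'E'
from fk import *
print(off.round(1),axt.round(3),LEAN);where()
for c in((535,-110,150,-.335),(500,0,150,-.2),(500,100,150,-.1),(520,205,145,-.026),(560,212,145,-.026),(628,212,145,-.026),(628,212,115,-.026)):
    P,Rm=pl(*c);print(c,P.round(0),ik2(P,Rm))
P,Rm=pl(500,50,150,-.15);plan(P,Rm,7)
E
```

```text
[  8.   -0.4 180.7] [ 0.64  -0.001  0.768] 0.8760053786002437
canister world [ 532.8 -120.7  143.6] station [ -87.2 -295.5  143.6] axis yaw -0.331 pitch -0.024 F [-0.2 -0.1 -4.2] t 8.97 open 0.489
(535, -110, 150, -0.335) [399. -63. 260.] [-0.08  0.25  2.49  3.56  0.5  -1.78]
(500, 0, 150, -0.2) [359.  28. 260.] [ 0.21  0.21  2.57  3.76  0.56 -1.84]
(500, 100, 150, -0.1) [357. 114. 260.] [ 0.49  0.23  2.53  4.02  0.59 -1.95]
(520, 205, 145, -0.026) [376. 208. 255.] [ 0.69  0.31  2.4   4.24  0.6  -2.08]
(560, 212, 145, -0.026) [416. 215. 255.] [ 0.64  0.35  2.33  4.22  0.56 -2.12]
(628, 212, 145, -0.026) [484. 215. 255.] [ 0.54  0.4   2.21  4.2   0.49 -2.18]
(628, 212, 115, -0.026) [484. 215. 225.] [ 0.54  0.47  2.21  4.08  0.54 -2.05]
[0.02, 0.003, -0.017, -7.9, -17.8, -9.6]
[0.02, 0.003, -0.017, -7.5, -18.1, -9.3]
[0.02, 0.003, -0.017, -7.2, -18.4, -8.9]
[0.02, 0.003, -0.017, -6.8, -18.7, -8.6]
[0.02, 0.003, -0.017, -6.5, -19.0, -8.3]
[0.02, 0.003, -0.017, -6.1, -19.3, -7.9]
[0.02, 0.003, -0.017, -5.8, -19.5, -7.5]
total mm 152.1 rot 0.184 gap [-41.4 146.3   3. ]
```

```bash
python3 -m creep '[[0.02,0.003,-0.017,-8,-18,-9.6,1],[0.02,0.003,-0.017,-7.5,-18,-9,1],[0.02,0.003,-0.017,-7,-18,-9,1],[0.02,0.003,-0.017,-7,-19,-8.6,1],[0.02,0.003,-0.017,-6.5,-19,-8,1],[0.02,0.003,-0.017,-6,-19,-8,1],[0.02,0.003,-0.017,-6,-20,-7.5,1]]'
python3 - <<'E'
from fk import *
where();print(sense()["qpos"].round(2))
P,Rm=pl(515,212,148,-.026);plan(P,Rm,9)
E
```

```text
clock: 9.55
eef_pos: [354.8, 72.4, 251.5]
tcp_rot: [3.135, -0.859, -0.147]
contact_force: [1.0, 0.6, -4.6]
opening: 0.484
canister world [495.2  50.9 139.5] station [-129.3 -125.   139.5] axis yaw -0.150 pitch -0.017 F [ 1.   0.6 -4.6] t 9.55 open 0.484
[ 0.38  0.23  2.56  3.92  0.58 -1.9 ]
[0.011, 0.002, -0.009, 0.2, -16.0, -0.9]
[0.011, 0.002, -0.009, 0.3, -16.0, -0.8]
[0.011, 0.002, -0.009, 0.4, -16.0, -0.6]
[0.011, 0.002, -0.009, 0.6, -16.0, -0.4]
[0.011, 0.002, -0.009, 0.7, -16.0, -0.2]
[0.011, 0.002, -0.009, 0.9, -16.0, -0.1]
[0.011, 0.002, -0.009, 1.0, -16.0, 0.1]
[0.011, 0.002, -0.009, 1.1, -16.0, 0.3]
[0.011, 0.002, -0.009, 1.3, -15.9, 0.5]
total mm 144.0 rot 0.127 gap [ 16.3 143.    6. ]
```

```bash
python3 -m creep '[[0.011,0.002,-0.009,1,-16,-2,1],[0.011,0.002,-0.009,1,-16,-2,1],[0.011,0.002,-0.009,1,-16,-1,1],[0.011,0.002,-0.009,1,-16,-1,1],[0.011,0.002,-0.009,1,-16,-1,1],[0.011,0.002,-0.009,2,-16,0,1],[0.011,0.002,-0.009,2,-16,0,1],[0.011,0.002,-0.009,2,-16,0,1],[0.011,0.002,-0.009,2,-14,0,1],[0,0,0,0,0,0,1]]'
python3 - <<'E'
from fk import *
from rig import grab_frame
where();print(sense()["qpos"].round(2))
P,Rm=pl(550,212,146,-.026);plan(P,Rm,3)
x,y,a=ST;t=tray(x,y,a,88)
polys=[(t([(-62,-85,10),(62,-85,10),(62,95,10),(-62,95,10),(-62,-85,10)]),(255,255,0)),(t([(-62,-85,0),(62,-85,0),(62,95,0),(-62,95,0),(-62,-85,0)]),(255,255,0)),
 (t([(-58,17,6),(58,17,6)]),(255,0,255)),(t([(-58,23,6),(58,23,6)]),(255,0,255)),(pose2([(-24,-12,212),(46,-12,212),(46,88,212),(-24,88,212),(-24,-12,212)],x,y,a),(0,0,255))]
f=grab_frame("wrist");np.savez(f"pics/w9.npz",**f)
crop(Cam(f),0,0,640,400,1.25,polys,f"pics/w9.png")
crop(Cam(f),0,0,640,400,1.25,[],f"pics/w9r.png")
E
```

```text
clock: 10.38
eef_pos: [365.5, 221.9, 250.4]
tcp_rot: [3.105, -0.851, 0.015]
contact_force: [0.5, 0.3, -5.4]
opening: 0.49
canister world [506.7 217.8 137.4] station [-122.1   42.2  137.4] axis yaw -0.012 pitch -0.025 F [ 0.5  0.3 -5.4] t 10.38 open 0.49
[ 0.75  0.31  2.4   4.35  0.61 -2.15]
[0.002, 0.008, 0.009, 10.2, 2.1, 9.1]
[0.002, 0.008, 0.009, 10.1, 2.0, 9.2]
[0.002, 0.008, 0.009, 10.1, 1.9, 9.3]
total mm 41.4 rot 0.037 gap [40.6 -6.6  5.1]
```

View pics/w9.png

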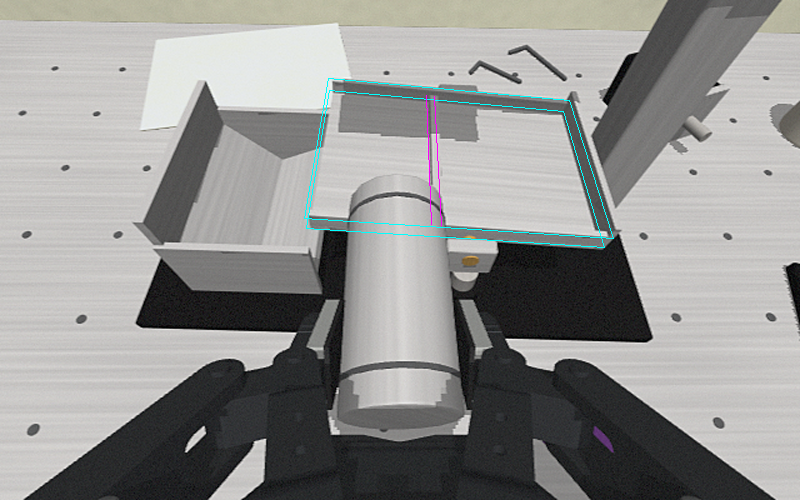

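View pics/w9r.png

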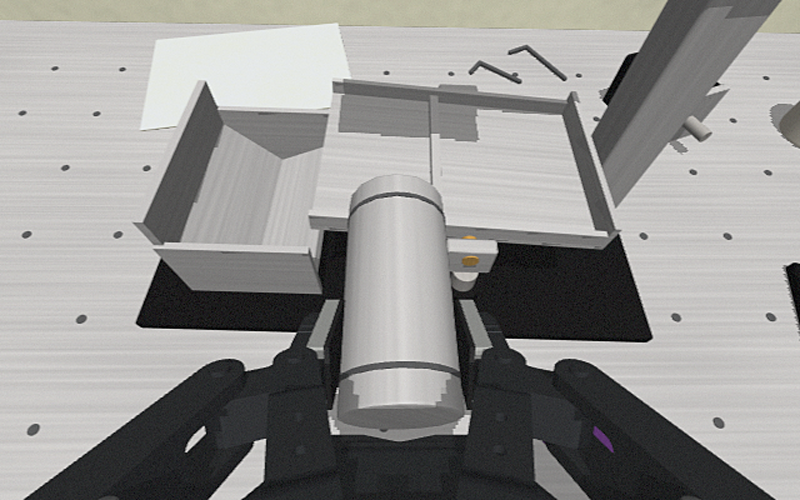

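```bash
python3 -m creep '[[0.002,0.012,0.009,12,2,8,1],[0.002,0.01,0.009,12,2,8,1],[0.002,0.008,0.009,10,2,9,1],[0,0,0,0,0,0,1]]'
python3 - <<'E'
from fk import *
where();print(sense()["qpos"].round(2))
P,Rm=pl(628.7,213,145,-.026);plan(P,Rm,4)
E
```

```text
clock: 10.77
eef_pos: [404.8, 211.0, 254.5]
tcp_rot: [3.129, -0.873, -0.019]
contact_force: [0.2, 0.4, -3.9]
opening: 0.486
canister world [548.4 206.4 144.7] station [-80.1  31.8 144.7] axis yaw -0.027 pitch -0.003 F [ 0.2  0.4 -3.9] t 10.77 open 0.486
[ 0.66  0.33  2.35  4.26  0.58 -2.13]
[0.002, 0.001, 0.001, 12.8, -1.9, 15.3]
[0.002, 0.001, 0.001, 12.8, -1.9, 15.3]
[0.002, 0.001, 0.001, 12.8, -1.9, 15.3]
[0.002, 0.001, 0.001, 12.8, -1.9, 15.3]
total mm 80.1 rot 0.009 gap [80.   5.4 -0. ]
```

```bash
python3 -m creep '[[0.002,0.001,0.001,13,-2,15,1],[0.002,0.001,0.001,13,-2,15,1],[0.002,0.001,0.001,13,-2,15,1],[0,0,0,6,-1,8,1],[0,0,0,0,0,0,1]]'
python3 - <<'E'
from fk import *
from rig import grab_frame
where();print(sense()["qpos"].round(2))
P,Rm=pl(628.7,213,120,-.026);plan(P,Rm,3)
for n in("side","wrist"):
    f=grab_frame(n);np.savez(f"pics/{n}10.npz",**f)
    p,M,s=cur();c=p+M@off
    if n=="side": crop(Cam(f),230,180,350,290,6,[(k,(0,0,255)) for k in cyl(c[0],c[1],-.026,94,z=c[2])],f"pics/{n}10.png")
    else: crop(Cam(f),0,0,640,400,1.25,[],f"pics/{n}10.png")
E
```

```text
clock: 11.18
eef_pos: [472.7, 210.5, 248.3]
tcp_rot: [3.125, -0.864, -0.019]
contact_force: [-0.8, 0.6, -3.8]
opening: 0.49
canister world [615.2 205.1 137.1] station [-13.3  32.3 137.1] axis yaw -0.031 pitch -0.012 F [-0.8  0.6 -3.8] t 11.18 open 0.49
[ 0.56  0.39  2.24  4.21  0.51 -2.18]
[0.004, 0.004, 0.001, -2.2, -2.2, 7.1]
[0.004, 0.004, 0.001, -2.2, -2.1, 7.1]
[0.004, 0.004, 0.001, -2.2, -2.1, 7.1]
total mm 23.1 rot 0.017 gap [ 12.1   5.9 -18.8]
```

View pics/side10.png

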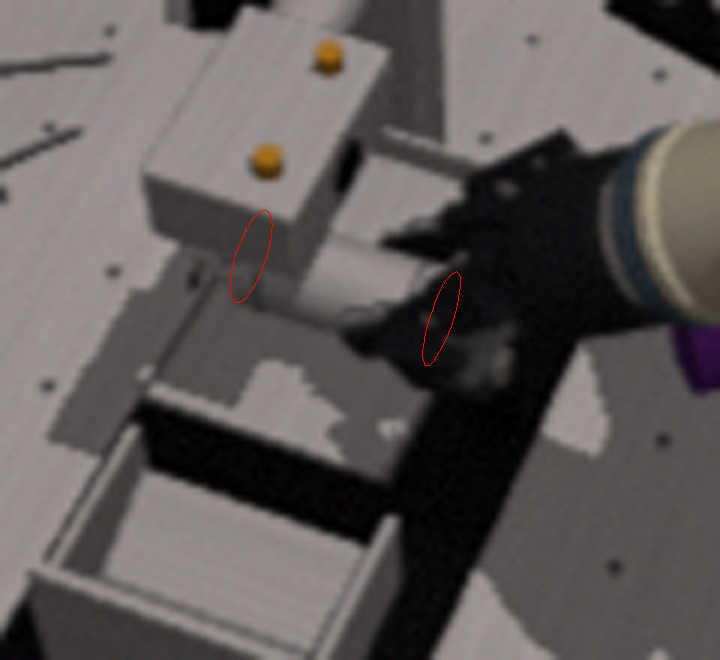

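View pics/wrist10.png

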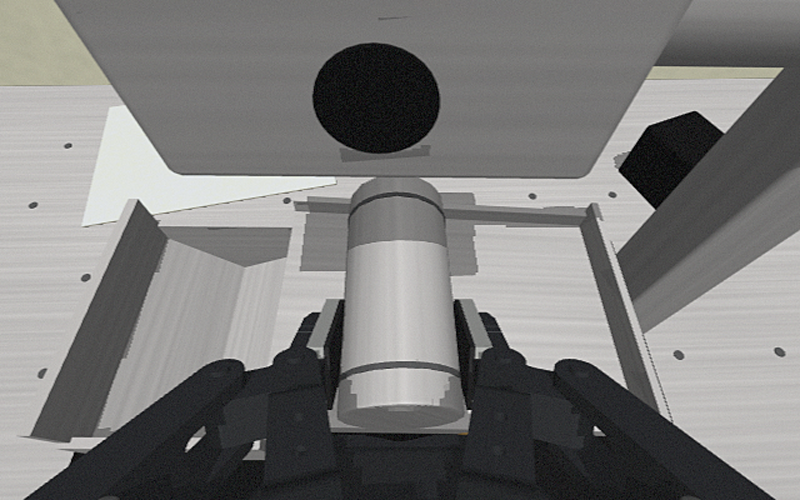

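```bash
python3 -m creep '[[0.004,0.006,0.001,3,-3,6,1],[0.004,0.004,0.001,2,-3,5,1],[0.002,0.002,0,0,-2,3,1],[0,0,0,0,0,0,1]]'
python3 - <<'E'
from fk import *
where()
P,Rm=pl(628.7,213.5,125,-.026);plan(P,Rm,3)
E
```

```text
clock: 11.62
eef_pos: [482.9, 218.1, 241.1]
tcp_rot: [3.136, -0.872, -0.018]
contact_force: [-0.2, 0.4, -4.3]
opening: 0.483
canister world [626.3 214.8 131.1] station [ -2.5  42.2 131.1] axis yaw -0.022 pitch -0.004 F [-0.2  0.4 -4.3] t 11.62 open 0.483
[0.0, 0.001, 0.002, -1.3, 0.4, 1.9]
[0.0, 0.001, 0.002, -1.3, 0.4, 1.9]
[0.0, 0.001, 0.002, -1.3, 0.4, 1.9]
total mm 7.0 rot 0.006 gap [ 1.9 -1.3 -6.6]
```

```bash
python3 -m creep '[[0,0.002,0,-2,0.5,3,1],[0,0.002,0,-2,0.5,2.5,1],[0,0,0,-2,0.5,1.5,1],[0,0,0,0,0,0,1]]'
python3 - <<'E'
from fk import *
where()
E
python3 -m creep '[[0,0,0,-1.5,0,1.3,1],[0,0,0,0,0,0,1],[0,0,0,0,0,0,1]]' | grep force
python3 - <<'E'
from fk import *
where()
E
```

```text
clock: 11.95
eef_pos: [483.7, 216.9, 230.8]
tcp_rot: [3.136, -0.876, -0.017]
contact_force: [0.2, -0.5, -5.1]
opening: 0.489
canister world [627.6 213.7 121.3] station [ -1.1  41.2 121.3] axis yaw -0.020 pitch -0.000 F [ 0.2 -0.5 -5.1] t 11.95 open 0.489
contact_force: [-0.1, -0.9, -3.7]
canister world [627.3 213.4 118.6] station [ -1.4  40.9 118.6] axis yaw -0.020 pitch -0.001 F [-0.1 -0.9 -3.7] t 12.2 open 0.487
```

```bash
for i in 1; do python3 -m creep '[[0,0,0,-0.8,0,0.8,1],[0,0,0,0,0,0,1]]' 70| egrep 'eef|force'; done; python3 -m creep '[[0,0,0,-0.8,0,0.8,1],[0,0,0,0,0,0,1]]' | egrep 'eef|force'; python3 -c "
from fk import *
where()"
```

```text
eef_pos: [483.6, 216.7, 227.2]
contact_force: [0.7, -0.0, -4.8]
eef_pos: [483.8, 216.7, 226.1]
contact_force: [-0.2, 0.6, -4.0]
canister world [627.7 213.5 116.6] station [ -1.1  40.9 116.6] axis yaw -0.021 pitch -0.000 F [-0.2  0.6 -4. ] t 12.53 open 0.489
```

```bash
python3 -m creep '[[0,0,0,-0.8,0,0.8,1],[0,0,0,0,0,0,1]]' | egrep 'eef|force';  python3 -c "
from fk import *
where()"
```

```text
eef_pos: [484.0, 216.7, 225.0]
contact_force: [0.5, 0.7, -3.3]
canister world [627.9 213.5 115.5] station [ -0.9  41.  115.5] axis yaw -0.021 pitch -0.000 F [ 0.5  0.7 -3.3] t 12.7 open 0.485
```

```bash
python3 -m creep '[[0,0,0,0,0,0,1]]' | egrep 'force';python3 -m creep '[[0,0,0,-0.9,0,0.6,1],[0,0,0,0,0,0,1]]' | egrep 'eef|force';python3 -m creep '[[0,0,0,0,0,0,1]]' | egrep 'force';  python3 -c "
from fk import *
where()"
```

```text
contact_force: [-0.5, -0.9, -3.7]
eef_pos: [483.9, 216.7, 223.9]
contact_force: [0.5, 0.1, -4.8]
contact_force: [-0.8, -0.0, -5.0]
canister world [627.8 213.5 114.3] station [ -0.9  41.  114.3] axis yaw -0.021 pitch -0.000 F [-0.8 -0.  -5. ] t 13.03 open 0.485
```

```bash
for k in 1; do python3 -m creep '[[0,0,0,-0.9,0,0.6,1],[0,0,0,0,0,0,1]]' | egrep 'eef|force';python3 -m creep '[[0,0,0,0,0,0,1]]' | egrep 'force'; done; python3 -m creep '[[0,0,0,-0.9,0,0.6,1],[0,0,0,0,0,0,1]]' | egrep 'eef|force';python3 -m creep '[[0,0,0,0,0,0,1]]' | egrep 'force'
```

```text
eef_pos: [483.8, 216.7, 222.7]
contact_force: [0.2, 0.7, -4.2]
contact_force: [-0.6, -0.1, -4.6]
eef_pos: [483.7, 216.7, 221.6]
contact_force: [-0.6, -0.4, -3.7]
contact_force: [0.2, -0.5, -4.7]
```

```bash
python3 -m creep '[[0,0,0,-0.9,0,0.6,1],[0,0,0,0,0,0,1]]' | egrep 'eef|force';python3 -m creep '[[0,0,0,0,0,0,1]]' | egrep 'force'
python3 - <<'E'
from fk import *
from rig import grab_frame
where()
f=grab_frame("side");np.savez("pics/side11.npz",**f)
crop(Cam(f),230,190,330,290,6,[],"pics/side11.png")
E
```

```text
eef_pos: [483.7, 216.8, 220.6]
contact_force: [-0.5, -0.1, -2.7]
contact_force: [-0.2, 0.1, -2.2]
canister world [627.8 213.6 111.4] station [ -0.9  41.1 111.4] axis yaw -0.021 pitch 0.001 F [-0.2  0.1 -2.2] t 13.78 open 0.487
```

View pics/side11.png

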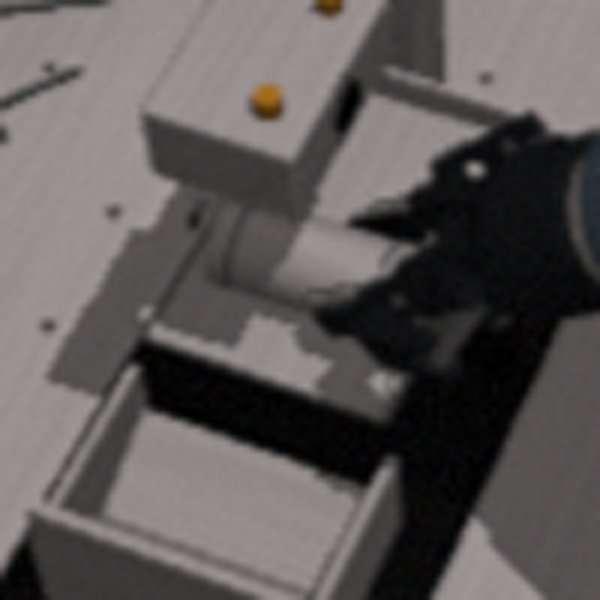

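Contact: the weight reading dropped from 4.5 to about 2.3 N at axis z ≈ 111.5, which matches floor contact. Pressing on slightly to see the tray give.

```bash
python3 -m creep '[[0,0,0,-0.9,0,0.6,1],[0,0,0,0,0,0,1]]' | egrep 'eef|force';python3 -m creep '[[0,0,0,-0.9,0,0.6,1],[0,0,0,0,0,0,1]]' | egrep 'eef|force';python3 -m creep '[[0,0,0,0,0,0,1]]' | egrep 'force'
python3 - <<'E'
from fk import *
from rig import grab_frame
where()
f=grab_frame("side");np.savez("pics/side12.npz",**f)
a=load("side11").img[190:290,230:330,::-1];b=f["color"][190:290,230:330,::-1]
cv2.imwrite("pics/side12.png",cv2.resize(np.hstack([a,b]),None,fx=4,fy=4,interpolation=cv2.INTER_CUBIC))
E
```

```text
eef_pos: [483.7, 216.8, 219.7]
contact_force: [-0.6, -0.8, -3.0]
eef_pos: [483.8, 216.8, 218.7]
contact_force: [-1.4, -0.2, -2.1]
contact_force: [0.5, 0.1, -2.8]
canister world [627.9 213.7 109.5] station [ -0.8  41.2 109.5] axis yaw -0.021 pitch 0.002 F [ 0.5  0.1 -2.8] t 14.25 open 0.485
```

View pics/side12.png

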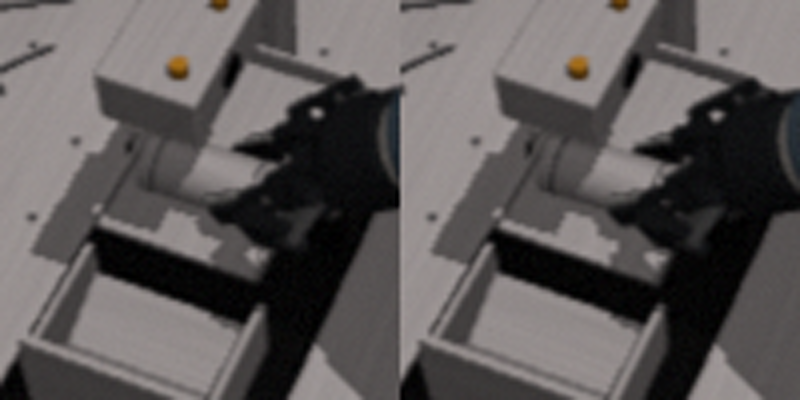

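```bash
python3 -m creep '[[0,0,0,-1,0,0.7,1],[0,0,0,0,0,0,1]]' | egrep 'eef|force';python3 -m creep '[[0,0,0,-0.6,0,0.5,1],[0,0,0,0,0,0,1],[0,0,0,0,0,0,1]]' | egrep 'eef|force'
python3 - <<'E'
from fk import *
where()
E
```

```text
eef_pos: [483.8, 216.9, 217.5]
contact_force: [-1.3, -0.7, -2.6]
eef_pos: [483.8, 216.9, 216.5]
contact_force: [-0.4, 0.3, -2.5]
canister world [628.  213.7 107.4] station [ -0.8  41.2 107.4] axis yaw -0.021 pitch 0.003 F [-0.4  0.3 -2.5] t 14.72 open 0.492
```

The tray has given about 4 mm (≈0.1 rad) at a steady 2 N, still gripped. Releasing and drawing back.

```bash
python3 -m creep '[[0,0,0,0,0,0,0],[0,0,0,0,0,0,0],[0,0,0,2,0,-6,0],[0,0,0,8,0,-22,0],[0,0,0,10,0,-32,0],[0,0,0,8,0,-32,0],[0,0,0,5,0,-30,0],[0,0,0,0,0,-20,0],[0,0,0,0,0,0,0],[0,0,0,0,0,0,0]]'
python3 - <<'E'
from fk import *
from rig import grab_frame
print(sense()["qpos"].round(2))
for n in("side","wrist"):
    f=grab_frame(n);np.savez(f"pics/{n}13.npz",**f)
    if n=="side": crop(Cam(f),220,180,340,300,5,[],f"pics/{n}13.png")
    else: crop(Cam(f),0,0,640,400,1.25,[],f"pics/{n}13.png")
E
```

```text
clock: 15.55
eef_pos: [394.6, 207.6, 322.5]
tcp_rot: [-3.131, -0.914, -0.003]
contact_force: [0.1, 0.7, -0.5]
opening: 1.002
[ 0.66  0.14  2.35  4.44  0.52 -2.38]
```

View pics/side13.png

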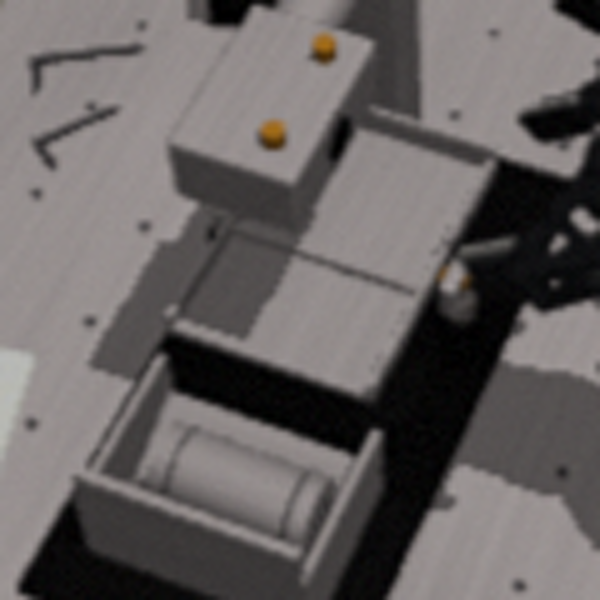

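View pics/wrist13.png

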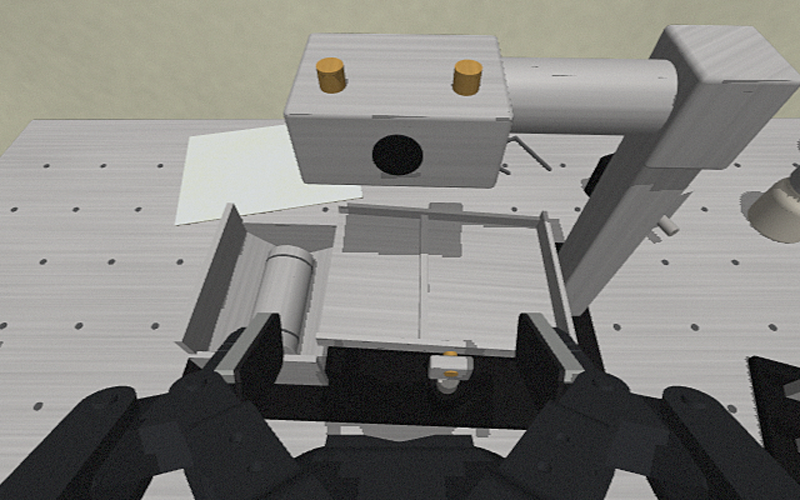

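```bash
python3 -m creep '[[0,0,0,0,0,0,0],[0,0,0,0,0,0,0],[0,0,0,0,0,0,0],[0,0,0,0,0,0,0],[0,0,0,0,0,0,0],[0,0,0,0,0,0,0],[0,0,0,0,0,0,0],[0,0,0,0,0,0,0],[0,0,0,0,0,0,0],[0,0,0,0,0,0,0]]'
python3 - <<'E'
from rig import sense,grab_frame
import cv2,numpy as np
f=grab_frame("scene");g=grab_frame("side")
cv2.imwrite("pics/fin.png",f["color"][:,:,::-1])
d=np.abs(g["color"].astype(int)-np.load("pics/side13.npz")["color"].astype(int)).max(2)[180:300,220:340]
print("side change",d.max(),(d>30).sum(),sense()["qvel"].round(3))
E
```

```text
clock: 16.48
eef_pos: [397.9, 208.1, 318.9]
tcp_rot: [-3.136, -0.908, -0.003]
contact_force: [0.8, -0.4, 0.5]
opening: 1.0
side change 99 138 [ 0.    -0.001 -0.001 -0.001  0.     0.001]
```

View pics/fin.png

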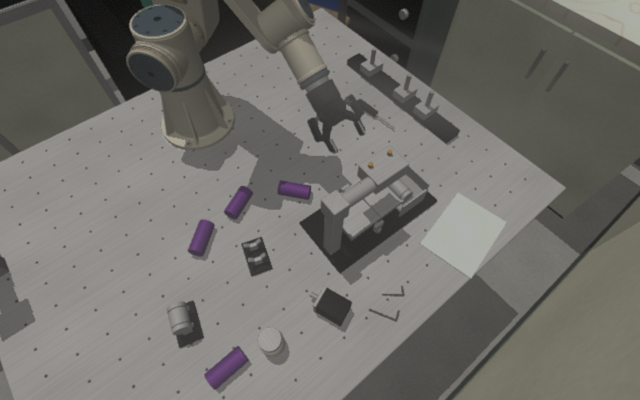

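```bash
python3 -c "
from rig import job
print(job.sign_off())"
```

```text
the job is handed in; nothing more can be done
None
```

The long canister is in the trough, and I handed the job in at about 16.5 s.

**What I did:** I took the canister from its cradle with the gripper leaning back about 50° rather than the suggested 40°. My joint estimate put the fourth joint outside its range at 40°. I then brought the canister in under the beam head and lowered it onto the pocket on the trough side of the ridge.

- **Contact:** I felt the tray at a canister axis height of about 111.5 mm. The wrist reading eased by about 2 N.
- **Give:** I kept hold while the tray gave about 4 mm, roughly 0.1 rad, at that steady force. Then I opened the gripper and drew back.

**Last checks:**
- The side and wrist pictures show the canister lying in the trough and the tray back at rest, with the open gripper clear of everything.
- The wrist force was within its noise of zero.
- In the final scene picture the short canister, motor, jar, screwdriver and purple look-alikes look to be where they started.
- The one check that was not clean: about 140 pixels in the tray and trough part of the side picture changed during the last second. I put this down to the arm and its shadow settling by about 4 mm, but I did not check it further.

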